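# Weigh two cutterhead clamp blocks and seat the heavy one for grinding

## Robot

A 6-joint arm with a two-finger parallel gripper is mounted at the origin on the work surface. World frame = base frame: x ahead of the robot, y to its left, z up, the work surface at z = 0. Lengths are in m, angles in rad, forces in N, time in s.
With the tool pointing down it reaches from about 0.25 to 0.725 m from the base axis. Payload 4 kg.
Tool frame: the origin (TCP) lies on the centre line of the jaws, within the pads' length; the fingertips stand 14 mm ahead of it and the grasp point (between the pads) lies 5 mm behind it; z points along the fingers, x is the direction in which the jaws open and shut, and the axes are right-handed (so a half turn about z gives the same grasp; the last joint's range is limited). The gripper opens to 85 mm and grips with 20 to 120 N. Pads are 22 mm wide; open, the fingers measure 114 mm over their backs; the gripper's body (76 mm by 85 mm) begins 54 mm behind the grasp point. The pads swing forward as they close: fully open they stand 13 mm farther back than shut.
Start: joints at [1.208, 0.241, 0.005, 1.335, 0, 1.571], TCP at [0.177, 0.467, 0.214] pointing down, gripper open.
Joint ranges: [-2.72, 2.72], [-1.05, 1.87], [-1.09, 1.28], [-1.99, 2.15], [-1.42, 1.44], [-3.14, 3.14]. Speed limits (rad/s): [2.79, 2.79, 3.14, 3.14, 3.14, 3.14].

## Interface

Orientations are given as a unit quaternion [x, y, z, w].
In Python, from workcell import get_obs, optics, ticket gives the robot as it stands.
- The arm moves only by the shell command python3 -m inch 'ROWS'. ROWS is JSON, a list that holds one entry, the list of rows, each a list of 5 numbers: the finger opening in cm, from 0 to 8.54, then the shift along the tool's x, y, z in cm, then the turn about the tool's z in degrees. In form: [[[fingers, dx, dy, dz, roll], ...]]. A call has exactly 5 rows; each row is the pose to reach, as a shift and turn from the pose measured when the call began, along the tool's axes at that moment; what a row does not reach only later rows make up. A row lasts 1/8 s, in which the tool goes at most 62.5 mm and 10.7 degrees, less where a joint would pass 70% of its speed; a pose out of reach is approached as far as the arm can. A call with a gripper value outside its range is refused whole. The fingers move at their own pace and stop on an object; the grip force is fixed at half the most. Time passes only in rows, so rows that repeat a pose let the fingers close, or fill a call up. It gives the time, the measured TCP pose, the force and the opening at its end, in the units of the state.
- get_obs(): the state, without advancing time (a new reading comes with each control period).
- optics.camera(name): name is "scene" or "top"; returns (picture, depth): 400x640x3 uint8, red, green, blue; 400x640 float32, m along the optical axis (not along the pixel's ray), 0 where there is no reading.
- optics.camera_info(name): a dict with "vfov" (degrees; the focal length in pixels is half the picture's height over the tangent of half this angle, whatever the lens; pixels are square), "cx", "cy" (the principal point, pixels), "R" (3x3) and "t" (3): a world point X has camera coordinates R X + t. Camera axes: x right, y down, z forward; pixel columns grow to the right and rows downward; lengths in m; the calibration is good to about 2 mm. A picture is of the moment at which its call begins. camera_info takes no time and is no camera call.
- ticket.job_done(): hands the job in, once; it reports no verdict.
The state is a dict: "clock": time; "joint_pos": joint angles; "joint_vel": joint speeds; "tau": joint torques, N m; "eef_pos": TCP position; "tool_rot": TCP orientation; "ft_force": force on the tool from outside, world axes, zero at the start; "ft_torque": the same for the moment, N m; "grip_width": finger opening in m.
Only numpy, scipy, OpenCV 4.12 (cv2) and the standard library are available. Lean on these libraries where they do the work, as an engineer would, in place of code of your own. Each camera call takes 0.05 s, during which the arm holds its last target.

## Task

Stand the two steel clamp blocks upright in the two trays of the pivot balance, one in each, and let go so that the beam drops to one side. Take the block whose side dropped, put it upright into the pocket of the green grinding jig and push it down until it bears firmly on the hidden stop, leaning on it with about 20 N (never more than 30 N), then let go of it. Leave the lighter block standing in its tray and do not disturb the jar, the screwdriver and the wood offcut.

Things in the scene. Friction and masses are not known exactly. Their poses are not given: they have to be found in the camera images.
- block_1: Plain steel block 24 x 36 x 70 mm (own x, y, z), standing upright on the table at the start; origin at the centre of its underside, z up. Grip it across its 24 mm width (its x), near the top. Looks exactly like block_2; one of the two is hollowed and at least 100 g lighter, which cannot be seen and changes from start to start. Each weighs 0.28 to 0.50 kg.
- block_2: Second block, same shape and size and origin as block_1, 24 x 36 x 70 mm.
- balance: Pivot balance on a green base plate (130 x 100 x 12 mm) fixed to the table, with a yellow see-saw beam on two dark cheeks (tops 114 mm above the table). Origin at the centre of its underside; the beam's arms run along its y, a tray centre 100 mm out on each side; the pivot axis is its x, 100 mm above the table.
- beam (a joint): Tilt of the beam about the balance's x axis, rad, -0.1 to 0.1; about 0 (level) when empty. Positive: the right tray (balance's -y side) is down; negative: the left tray is down. The low tray is 10 mm lower than at level, the high one 10 mm higher. The beam swings freely and rests against its end stop as soon as one side is heavier.
- tray_left (a point): Centre of the inner floor of the tray on the balance's +y side, 50 mm above the table when the beam is level; moves and tilts with the beam. Inside size 44 mm (along balance x) by 56 mm (along balance y), rim 8 mm high. A block fits with its 24 mm side along balance x and stays tilted with the tray.
- tray_right (a point): The same for the tray on the balance's -y side.
- jig: Green grinding jig, a 100 x 100 x 70 mm block fixed to the table, with one rectangular pocket in the top. Origin at the centre of its underside, z up.
- pocket (a point): Centre of the pocket's mouth, on the jig's top face 70 mm above the table, axes as the jig's. The pocket is 26.5 mm along x by 38.5 mm along y (the 24 x 36 mm block has 1.25 mm play each side) with a 3 mm chamfer. 15 to 21 mm below the mouth lies an orange pad that slides down stiffly: 8 N moves it, the block's own weight does not, and it stays where it is left.
- stop: Socket of the stop screw in the bottom of the jig, on a stiff cushion that gives 1 mm per 10 N; origin at the centre of the jig's underside. It does not tell how high the screw is set: the block's foot meets the screw, under the orange pad, anywhere from 32 to 46 mm below the mouth: feel for it. The block's top then stands 24 to 38 mm proud of the jig.
- jar: Bystander: amber jar, 60 mm wide, 85 mm tall, origin at the centre of its underside.
- driver: Bystander: screwdriver with an orange handle, 170 mm long, lying along its x.
- offcut: Bystander: wood offcut 100 x 45 x 30 mm, origin at the centre of its underside.

How it is judged:
By the outcome, as a careful person would: the job done as asked, in the order asked, and still so for the second after the job is handed in, with the robot touching nothing.
It also fails if it takes over 72 s, if anything falls off the work surface, if the arm or the gripper's body presses on something with over 40 N, if the wrist force passes 120 N, or if a joint passes its speed limit or range.

## Working session

There is one attempt and no reset: what is moved stays moved. The work goes in short steps, Python scripts to look and compute and a shell command to move; the robot and the scene stay as the last step left them, time stands still between calls to the robot, and variables do not carry over. Pictures are saved under pics/ and viewed, and the job is handed in when it is done.

```bash
ls; mkdir -p pics
cat > h.py <<'E'
import numpy as np, cv2
from workcell import get_obs, optics, ticket
def shot(name, fn):
    im,d=optics.camera(name); np.savez(''+fn+'.npz',im=im,d=d)
    cv2.imwrite('pics/'+fn+'.png',im[:,:,::-1]); return im,d
def cloud(name,d):
    ci=optics.camera_info(name); f=d.shape[0]/2/np.tan(np.radians(ci['vfov'])/2)
    v,u=np.indices(d.shape); P=np.stack([(u-ci['cx'])/f*d,(v-ci['cy'])/f*d,d],-1)
    return (P-np.array(ci['t']))@np.array(ci['R'])
E
python3 - <<'E'
from h import *
for n in('scene','top'):
    im,d=shot(n,n+'0'); ci=optics.camera_info(n); print(n,ci)
o=get_obs(); print(o)
E
```

```text
pics
scene {'vfov': 44.122279607728025, 'cx': 312.62051971896216, 'cy': 196.67285433554872, 'R': array([[-0.69592413,  0.71810799, -0.00324279],
       [ 0.53134971,  0.51188702, -0.67501049],
       [-0.48307049, -0.47147914, -0.737801  ]]), 't': array([ 0.41028849, -0.23748504,  1.35123405])}
top {'vfov': 57.97445150766813, 'cx': 316.01353106886944, 'cy': 196.27553329166747, 'R': array([[ 0.01909872, -0.99970357, -0.0151001 ],
       [-0.99831475, -0.01824007, -0.0550904 ],
       [ 0.05479864,  0.01612681, -0.99836718]]), 't': array([2.39240253e-04, 5.69076039e-01, 7.46621973e-01])}
{'clock': 0.1, 'joint_pos': array([1.20798393e+00, 2.41340647e-01, 3.85786309e-03, 1.33517363e+00,
       1.32659839e-05, 1.57081280e+00]), 'joint_vel': array([-0.00138865, -0.00193815,  0.00267309, -0.00085322,  0.00091274,
       -0.00132694]), 'tau': array([ 6.25619959e-04, -3.73138118e+01,  2.53010058e+01,  1.08750619e-02,
        2.63452893e-05, -1.06473635e-06]), 'eef_pos': array([0.17724015, 0.46690386, 0.21360007]), 'tool_rot': array([ 8.23079338e-01,  5.67925645e-01, -7.69257413e-04,  5.22748339e-04]), 'ft_force': array([0.17146241, 0.56668701, 0.99949034]), 'ft_torque': array([-0.03255198,  0.04405149, -0.01950692]), 'grip_width': 0.08517928401216583}
```

View pics/scene0.png

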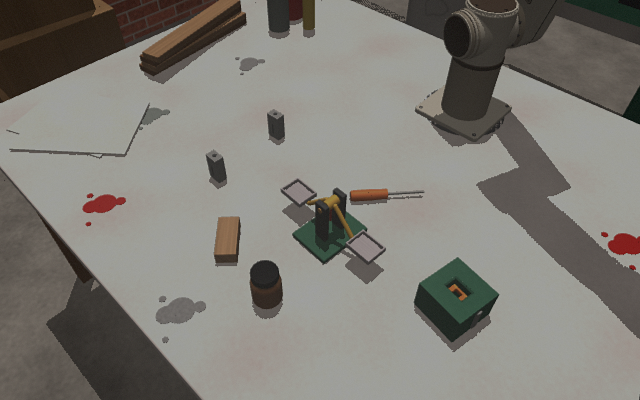

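View pics/top0.png

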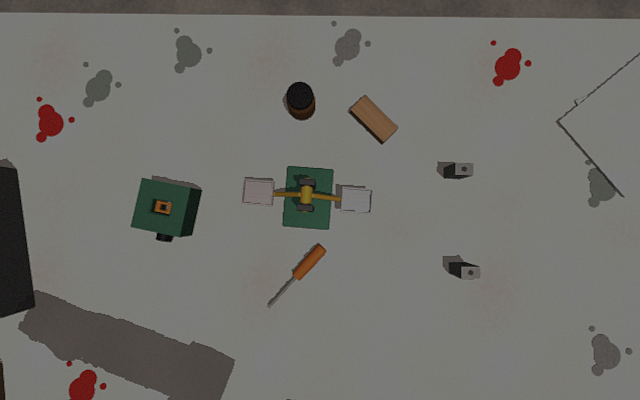

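```bash
cat > meas.py <<'E'
from h import *
def rect(P,mask,name):
    q=P[mask][:,:2]
    if len(q)<5: print(name,'none');return
    r=cv2.minAreaRect((q*1000).astype(np.float32))
    print(name,len(q),'c',np.round(r[0],1),'size',np.round(r[1],1),'ang',round(r[2],1),'z',np.round(np.median(P[mask][:,2])*1000,1))
E
python3 - <<'E'
from meas import *
for n in('top','scene'):
    z=np.load(n+'0.npz'); P=cloud(n,z['d']); d=z['d']; im=z['im'].astype(int)
    Z=P[...,2]; ok=d>0
    print(n,'table z',np.percentile(Z[ok&(abs(Z)<.02)],[10,50,90]))
    def box(x0,x1,y0,y1): return ok&(P[...,0]>x0)&(P[...,0]<x1)&(P[...,1]>y0)&(P[...,1]<y1)
    if n=='top':
        for k,(u,v) in dict(b1=(461,170),b2=(467,270),tl=(258,191),tr=(356,199),jig=(166,205),pad=(162,207),base=(320,215),jar=(300,95),drv=(310,260),off=(373,120)).items(): print(k,P[v,u])
    np.save(n+'P.npy',P)
P=np.load('topP.npy');Z=P[...,2]
def near(u,v,r): 
    m=np.zeros(Z.shape,bool); m[v-r:v+r,u-r:u+r]=1; return m
for nm,u,v,r,a,b in [('b1',461,170,30,.064,.078),('b2',467,270,30,.064,.078),('jig',166,205,45,.066,.076),('base',307,197,45,.006,.018),('tl',258,191,22,.043,.065),('tr',356,199,22,.043,.065),('tlfloor',258,191,10,.043,.065),('trfloor',356,199,10,.043,.065),('jar',300,98,30,.075,.1),('off',373,120,35,.022,.04),('drv',297,275,40,.008,.05),('cheek',306,195,25,.106,.13)]:
    rect(P,near(u,v,r)&(Z>a)&(Z<b),nm)
E
```

```text
top table z [-0.00276264 -0.00101552  0.00100153]
b1 [ 0.62271883 -0.27289468  0.06959275]
b2 [ 0.42872746 -0.28458114  0.06771807]
tl [0.57572197 0.12811987 0.04864412]
tr [ 0.56320014 -0.07049694  0.04735064]
jig [0.54491948 0.3346071  0.00243957]
pad [0.54013332 0.33509112 0.02047138]
base [0.52967627 0.00175659 0.00824905]
jar [0.76239107 0.04476186 0.08513556]
drv [0.43612334 0.02069201 0.02280644]
off [ 0.73003342 -0.10544752  0.03023398]
scene table z [-0.00104958  0.00109924  0.00383605]
b1 236 c [ 625.1 -278.9] size [24.  36.5] ang 1.1 z 68.8
b2 247 c [ 424.9 -290.9] size [23.3 36.8] ang 2.0 z 68.7
jig 2283 c [539.1 316. ] size [101.8 100.1] ang 79.5 z 68.9
base 2186 c [566.8  27.8] size [100.  129.9] ang 86.4 z 10.8
tl 818 c [572.7 121.3] size [75.2 50.1] ang 86.7 z 49.4
tr 826 c [561.  -64.1] size [77.6 50.1] ang 86.4 z 49.4
tlfloor 398 c [576.5 129. ] size [38.9 40. ] ang 0.1 z 48.9
trfloor 397 c [564.1 -69.4] size [38.5 38.6] ang 0.8 z 48.9
jar 580 c [763.3  45. ] size [51.2 51.3] ang 88.6 z 83.8
off 1034 c [ 734.6 -109.3] size [98.3 46.4] ang 46.1 z 28.8
drv 609 c [398.9  50.3] size [ 25.6 170. ] ang 48.7 z 21.1
cheek 359 c [566.9  28. ] size [30.  60.2] ang 86.4 z 111.3
```

```bash
cat > go.py <<'E'
from h import *
import sys
def go(x,y,z,h=None):
    o=get_obs(); from scipy.spatial.transform import Rotation as R
    M=R.from_quat(o['tool_rot']).as_matrix(); d=M.T@(np.array([x,y,z])-o['eef_pos'])*100
    hd=np.degrees(np.arctan2(M[1,0],M[0,0])); r=0
    if h is not None: r=(hd-h+180)%360-180
    print('shift cm',np.round(d,2),'roll',round(r,1),'| now',np.round(o['eef_pos'],4),'hd',round(hd,1),'F',np.round(o['ft_force'],1),'w',round(o['grip_width'],4),'t',round(o['clock'],2),'j',np.round(o['joint_pos'],2))
if __name__=='__main__': go(*map(float,sys.argv[1:]))
E
python3 go.py .425 -.291 .16 2
python3 - <<'E'
from meas import *
z=np.load('top0.npz');P=np.load('topP.npy');Z=P[...,2];im=z['im']
c=np.array([.5391,.316])
m=(np.hypot(P[...,0]-c[0],P[...,1]-c[1])<.032)
# ray-plane at z=.069 of non-top pixels
ci=optics.camera_info('top'); f=200/np.tan(np.radians(ci['vfov'])/2)
R=np.array(ci['R']);t=np.array(ci['t']);C=-R.T@t
v,u=np.indices(Z.shape); D=np.stack([(u-ci['cx'])/f,(v-ci['cy'])/f,np.ones(Z.shape)],-1)@R
s=(.069-C[2])/D[...,2]; Q=C+s[...,None]*D
mq=np.hypot(Q[...,0]-c[0],Q[...,1]-c[1])<.035
for th in(.068,.066,.064,.06,.05): rect(Q,mq&(Z<th),'pocket<%g'%th)
crop=im[170:250,120:215]; cv2.imwrite('pics/jigc.png',cv2.resize(crop,None,fx=6,fy=6,interpolation=cv2.INTER_CUBIC)[:,:,::-1])
s=np.load('scene0.npz')['im'][250:340,405:505];cv2.imwrite('pics/jigs.png',cv2.resize(s,None,fx=6,fy=6,interpolation=cv2.INTER_CUBIC)[:,:,::-1])
P=np.load('sceneP.npy')
Zs=P[...,2];w=np.zeros(Zs.shape,bool);w[250:340,405:505]=1
rect(P,w&(abs(Zs-.072)<.005),'jig scene')
for nm,u,v in(('b1',276,122),('b2',216,165)):
    w=np.zeros(Zs.shape,bool);w[v-20:v+20,u-20:u+20]=1; rect(P,w&(abs(Zs-.072)<.0045),nm+' scene')
E
```

```text
shift cm [-62.05  50.06   5.47] roll 67.2 | now [0.1772 0.4669 0.2136] hd 69.2 F [0.2 0.6 1. ] w 0.0852 t 0.1 j [1.21 0.24 0.   1.34 0.   1.57]
pocket<0.068 466 c [538.6 316.8] size [66.8 64.3] ang 24.1 z 69.0
pocket<0.066 282 c [536.4 317.1] size [43.7 53.9] ang 84.2 z 69.0
pocket<0.064 254 c [538.3 317.1] size [42.6 34.4] ang 86.6 z 69.0
pocket<0.06 235 c [538.3 317.1] size [42.6 34.4] ang 86.6 z 69.0
pocket<0.05 74 c [536.  317.5] size [36.5 37.6] ang 6.2 z 69.0
jig scene 2489 c [540.7 318. ] size [101.2 104.3] ang 79.4 z 70.7
b1 scene 103 c [ 426.6 -288.6] size [26.  37.1] ang 8.7 z 70.6
b2 scene 126 c [ 627.1 -276.5] size [38.8 24.8] ang 86.6 z 70.8
```

View pics/jigc.png

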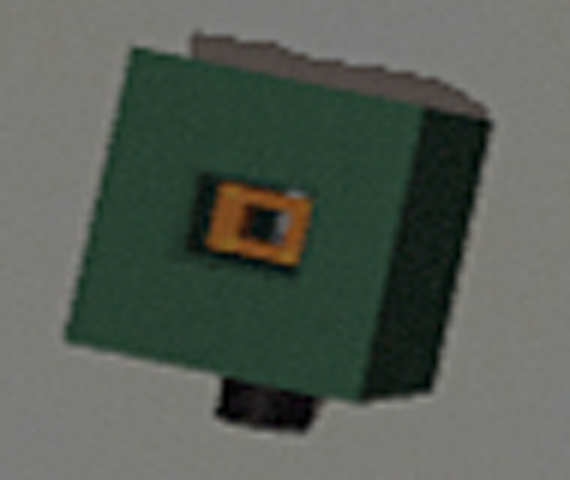

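View pics/jigs.png

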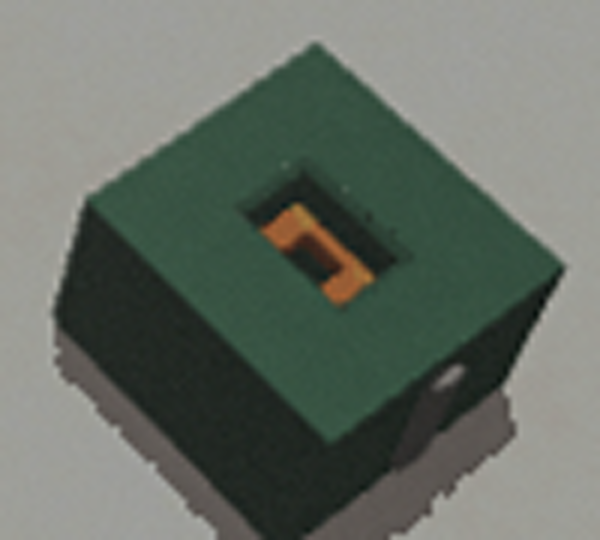

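```bash
python3 -m inch '[[[6,-62,50,2,67],[6,-62,50,2,67],[6,-62,50,2,67],[6,-62,50,2,67],[6,-62,50,2,67]]]'; python3 go.py .4258 -.2898 .12 2
```

```text
clock: 0.72
eef_pos: [0.2744, 0.1686, 0.2065]
tool_rot: [0.991, 0.132, -0.0, 0.001]
ft_force: [1.5, 0.3, -0.1]
grip_width: 0.0596
shift cm [ 2.59 48.19  8.73] roll 13.2 | now [0.2744 0.1686 0.2065] hd 15.2 F [ 1.5  0.3 -0.1] w 0.0596 t 0.72 j [ 0.55 -0.11 -0.4   1.29 -0.    1.86]
```

```bash
python3 -m inch '[[[6,2.6,48.2,5,13],[6,2.6,48.2,5,13],[6,2.6,48.2,5,13],[6,2.6,48.2,5,13],[6,2.6,48.2,5,13]]]'; python3 go.py .4258 -.2898 .12 2
```

```text
clock: 1.35
eef_pos: [0.3716, -0.127, 0.1747]
tool_rot: [1.0, 0.019, 0.0, 0.001]
ft_force: [0.3, 1.2, -0.2]
grip_width: 0.06
shift cm [ 4.79 16.47  5.49] roll 0.2 | now [ 0.3716 -0.127   0.1747] hd 2.2 F [ 0.3  1.2 -0.2] w 0.06 t 1.35 j [-0.33  0.05 -0.33  1.19 -0.    1.2 ]
```

```bash
python3 -m inch '[[[6,1.6,5.5,1.8,0],[6,3.2,11,3.6,0],[6,4.8,16.5,5.5,0],[6,4.8,16.5,5.5,0],[6,4.8,16.5,5.5,0]]]'
python3 - <<'E'
from meas import *
from go import go
im,d=shot('top','t1');P=cloud('top',d)
im,d=shot('scene','s1')
cv2.imwrite('pics/s1c.png',cv2.resize(im[80:230,130:330],None,fx=4,fy=4,interpolation=cv2.INTER_CUBIC)[:,:,::-1])
t=np.load('t1.npz')['im'];cv2.imwrite('pics/t1c.png',cv2.resize(t[200:340,380:560],None,fx=4,fy=4,interpolation=cv2.INTER_CUBIC)[:,:,::-1])
go(.4258,-.2898,.055,2)
E
```

```text
clock: 1.98
eef_pos: [0.4251, -0.2895, 0.1192]
tool_rot: [1.0, 0.019, -0.001, -0.0]
ft_force: [-0.3, -0.2, -0.0]
grip_width: 0.0599
shift cm [0.   0.07 6.55] roll 0.2 | now [ 0.4257 -0.289   0.1205] hd 2.2 F [0.6 0.3 0.3] w 0.0601 t 2.08 j [-0.6   0.33 -0.13  1.11 -0.    0.94]
```

View pics/s1c.png

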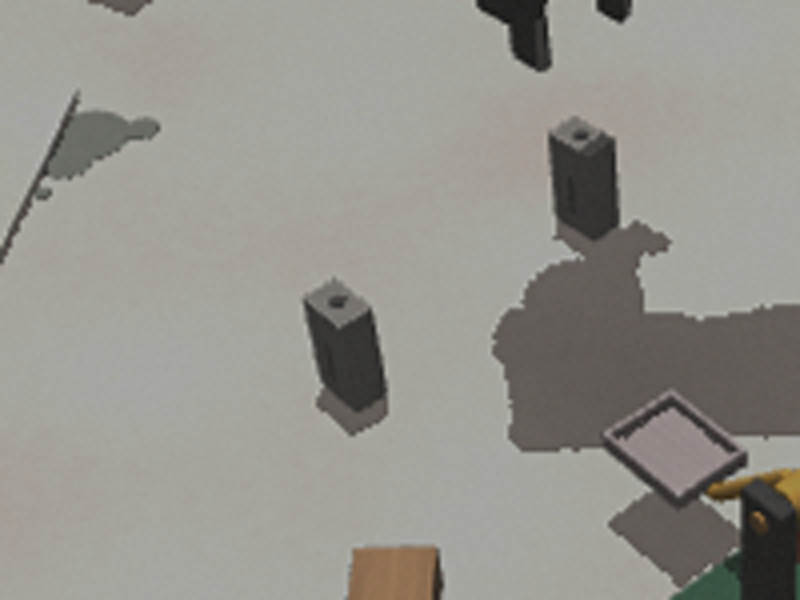

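View pics/t1c.png

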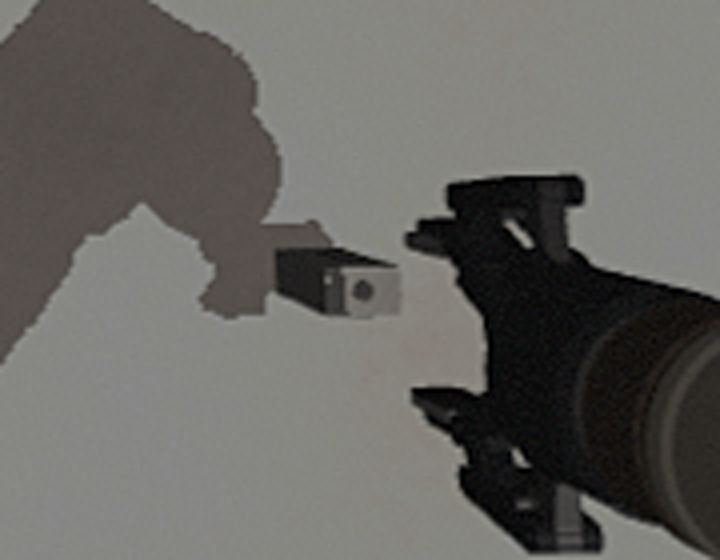

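```bash
python3 - <<'E'
from h import *
z=np.load('t1.npz');P=cloud('top',z['d']);m=np.zeros(P.shape[:2],bool);m[240:320,470:520]=1
m&=(z['d']>0)&(P[...,2]>.095)&(P[...,2]<.15)
q=P[m]
for a in np.arange(.1,.15,.01):
    for s,n in((q[:,0]>.425,'+x'),(q[:,0]<.425,'-x')):
        w=q[s&(abs(q[:,2]-a)<.005)]
        if len(w):print(n,round(a,3),len(w),np.round(w.min(0),4),np.round(w.max(0),4))
E
python3 -m inch '[[[6,0,0,2,0],[6,0,0,4,0],[6,0,0,6,0],[6,0,0,6.5,0],[6,0,0,6.5,0]]]'
```

```text
-x 0.14 7 [ 0.3907 -0.2996  0.1437] [ 0.3946 -0.2809  0.145 ]
clock: 2.7
eef_pos: [0.426, -0.2885, 0.0563]
tool_rot: [1.0, 0.02, 0.001, 0.001]
ft_force: [0.5, -0.4, 0.4]
grip_width: 0.0599
```

Now close.

```bash
python3 -m inch '[[[1.8,0,0,0,0],[1.8,0,0,0,0],[1.8,0,0,0,0],[1.8,0,0,0,0],[1.8,0,0,0,0]]]'; python3 -m inch '[[[1.8,0,0,0,0],[1.8,0,0,-2,0],[1.8,0,0,-5,0],[1.8,0,0,-8,0],[1.8,0,0,-10,0]]]';python3 -m inch '[[[1.8,0,0,0,0],[1.8,0,0,0,0],[1.8,0,0,0,0],[1.8,0,0,0,0],[1.8,0,0,0,0]]]'
python3 - <<'E'
from meas import *
from go import go
F=[]
for i in range(2):
    im,d=shot('top','t2');F.append(get_obs()['ft_force'])
im,d=shot('scene','s2');F.append(get_obs()['ft_force'])
print(np.round(F,2))
cv2.imwrite('pics/s2c.png',cv2.resize(im[50:200,130:330],None,fx=4,fy=4,interpolation=cv2.INTER_CUBIC)[:,:,::-1])
go(.5741,.1287,.2,-3.6)
E
```

```text
clock: 3.32
eef_pos: [0.4259, -0.2885, 0.0563]
tool_rot: [1.0, 0.02, 0.001, 0.001]
ft_force: [-0.2, -0.0, 0.2]
grip_width: 0.0182
clock: 3.95
eef_pos: [0.4263, -0.2887, 0.1578]
tool_rot: [1.0, 0.02, 0.001, 0.001]
ft_force: [0.7, 0.3, -0.4]
grip_width: 0.0178
clock: 4.58
eef_pos: [0.426, -0.2885, 0.1573]
tool_rot: [1.0, 0.02, 0.001, 0.001]
ft_force: [0.2, -0.1, 1.4]
grip_width: 0.0181
[[ 0.49  0.4   0.45]
 [ 0.21 -0.28 -0.01]
 [ 0.35  0.69  0.1 ]]
shift cm [ 16.46 -41.1   -4.29] roll 5.9 | now [ 0.4262 -0.2887  0.1577] hd 2.3 F [0.4 0.7 0.1] w 0.0181 t 4.72 j [-0.6   0.3  -0.07  1.2  -0.    0.94]
```

View pics/s2c.png

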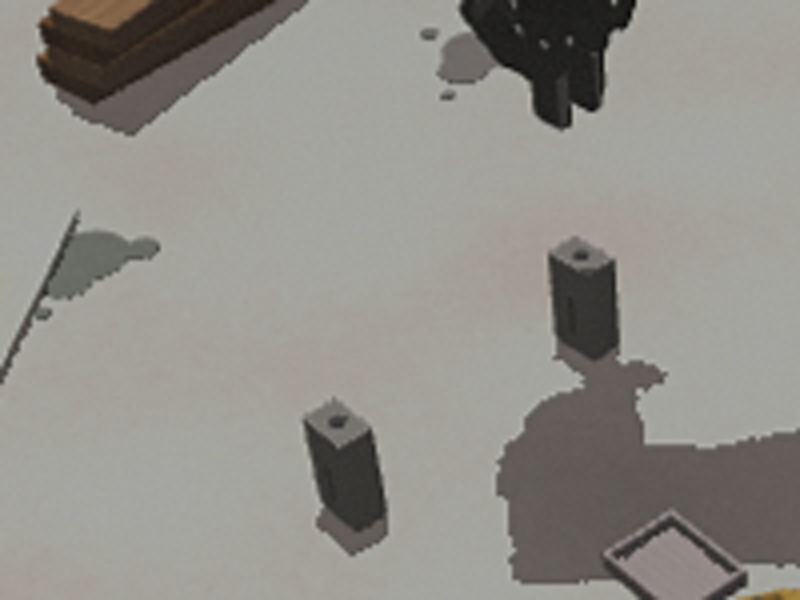

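Run:
```python
from h import *
def proj(n,X):
    ci=optics.camera_info(n);f=200/np.tan(np.radians(ci['vfov'])/2);c=np.array(ci['R'])@X+ci['t'];return np.round([ci['cx']+f*c[0]/c[2],ci['cy']+f*c[1]/c[2],c[2]],3)
o=get_obs();e=o['eef_pos']
for n in('top','scene'):
    print(n,proj(n,e),proj(n,e-[0,0,.014]),'b2',proj(n,np.array([.4258,-.2898,.07])),'b1',proj(n,np.array([.6261,-.2777,.07])),'base',proj(n,np.array([0,0,0.])))
for n,f in(('top','t2'),('scene','s2')):
    z=np.load(f+'.npz');P=cloud(n,z['d']);m=(z['d']>0)&(P[...,2]>.13)&(P[...,2]<.18)&(P[...,1]<-.1)&(P[...,1]>-.5)&(P[...,0]>.2)&(P[...,0]<.6)
    q=P[m];print(n,len(q),np.percentile(q,[0,10,50,90,100],axis=0).round(3))
    P=P[(z['d']>0)&(P[...,2]>.01)&(np.hypot(P[...,0],P[...,1])<.15)];print('base pts',np.percentile(P,[1,50,99],axis=0).round(3))
t=np.load('t2.npz')['im'];cv2.imwrite('pics/t2c.png',cv2.resize(t[180:380,380:580],None,fx=3,fy=3,interpolation=cv2.INTER_CUBIC)[:,:,::-1])
```

```text
top [490.938 279.515   0.608] [487.129 278.092   0.622] b2 [470.209 271.769   0.695] b1 [463.546 168.298   0.707] base [316.129 471.43    0.747]
scene [272.757  84.344   1.165] [273.127  89.298   1.175] b2 [274.773 113.724   1.231] b1 [214.156 155.459   1.128] base [462.467 109.938   1.351]
top 16 [[ 0.411 -0.296  0.176]
 [ 0.414 -0.292  0.177]
 [ 0.416 -0.279  0.179]
 [ 0.437 -0.278  0.18 ]
 [ 0.44  -0.277  0.18 ]]Traceback (most recent call last):
  File "<stdin>", line 10, in <module>
    return _quantile_unchecked(
        a, q, axis, out, overwrite_input, method, keepdims, weights)
    return _ureduce(a,
                    func=_quantile_ureduce_func,
    ...<5 lines>...
                    overwrite_input=overwrite_input,
                    method=method)
    r = func(a, **kwargs)
    result = _quantile(arr,
                       quantiles=q,
    ...<2 lines>...
                       out=out,
                       weights=wgt)
    slices_having_nans = np.isnan(arr[-1, ...])
                                  ~~~^^^^^^^^^
IndexError: index -1 is out of bounds for axis 0 with size 0
```

View pics/s2.png

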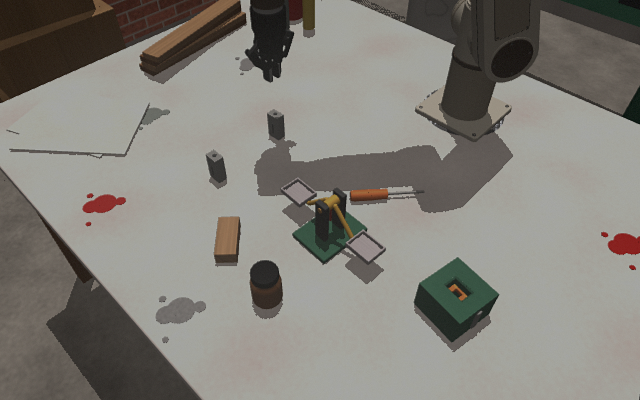

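Run:
```python
from h import *
t=np.load('t2.npz')['im'];t=np.clip(t.astype(float)*1.8,0,255).astype(np.uint8);cv2.imwrite('pics/t2c.png',cv2.resize(t[200:350,430:580],None,fx=4,fy=4,interpolation=cv2.INTER_CUBIC)[:,:,::-1])
t=np.load('s2.npz')['im'];t=np.clip(t.astype(float)*2.,0,255).astype(np.uint8);cv2.imwrite('pics/s2d.png',cv2.resize(t[0:130,220:330],None,fx=5,fy=5,interpolation=cv2.INTER_CUBIC)[:,:,::-1])
z=np.load('s2.npz');P=cloud('scene',z['d']);
for v in range(40,86,4):
    print(v,[ (u,np.round(P[v,u],3).tolist()) for u in (258,266,270,276,280) if z['d'][v,u]>0])
```

```text
40 [(258, [0.464, -0.282, 0.291]), (266, [0.446, -0.277, 0.285]), (270, [0.437, -0.274, 0.283]), (276, [0.419, -0.275, 0.275]), (280, [0.413, -0.269, 0.275])]
44 [(258, [0.47, -0.276, 0.287]), (266, [0.446, -0.277, 0.276]), (270, [0.445, -0.266, 0.28]), (276, [0.417, -0.278, 0.263]), (280, [0.411, -0.272, 0.264])]
48 [(258, [0.456, -0.293, 0.264]), (266, [0.448, -0.276, 0.268]), (270, [0.443, -0.269, 0.268]), (276, [0.417, -0.279, 0.253]), (280, [0.411, -0.273, 0.253])]
52 [(258, [0.193, -0.623, 0.001]), (266, [0.449, -0.277, 0.258]), (270, [0.443, -0.27, 0.259]), (276, [0.417, -0.28, 0.243]), (280, [0.413, -0.271, 0.245])]
56 [(258, [0.475, -0.273, 0.262]), (266, [0.447, -0.28, 0.246]), (270, [0.441, -0.273, 0.247]), (276, [0.411, -0.288, 0.227]), (280, [0.41, -0.276, 0.232])]
60 [(258, [0.475, -0.274, 0.251]), (266, [0.447, -0.281, 0.236]), (270, [0.439, -0.276, 0.234]), (276, [0.417, -0.282, 0.221]), (280, [0.411, -0.275, 0.222])]
64 [(258, [0.475, -0.276, 0.241]), (266, [0.452, -0.277, 0.23]), (270, [0.441, -0.275, 0.226]), (276, [0.416, -0.284, 0.21]), (280, [0.406, -0.281, 0.207])]
68 [(258, [0.251, -0.558, -0.0]), (266, [0.45, -0.28, 0.217]), (270, [0.443, -0.274, 0.217]), (276, [0.414, -0.288, 0.197]), (280, [0.407, -0.281, 0.197])]
72 [(258, [0.266, -0.541, 0.0]), (266, [0.451, -0.28, 0.207]), (270, [0.442, -0.276, 0.205]), (276, [0.418, -0.283, 0.19]), (280, [0.406, -0.283, 0.185])]
76 [(258, [0.278, -0.528, -0.002]), (266, [0.448, -0.285, 0.193]), (270, [0.443, -0.277, 0.194]), (276, [0.417, -0.286, 0.177]), (280, [0.238, -0.475, 0.003])]
80 [(258, [0.293, -0.511, -0.0]), (266, [0.438, -0.298, 0.171]), (270, [0.442, -0.279, 0.182]), (276, [0.257, -0.472, 0.0]), (280, [0.251, -0.461, 0.003])]
84 [(258, [0.312, -0.489, 0.005]), (266, [0.289, -0.48, -0.002]), (270, [0.285, -0.467, 0.003]), (276, [0.273, -0.455, 0.002]), (280, [0.267, -0.444, 0.005])]
```

View pics/t2c.png

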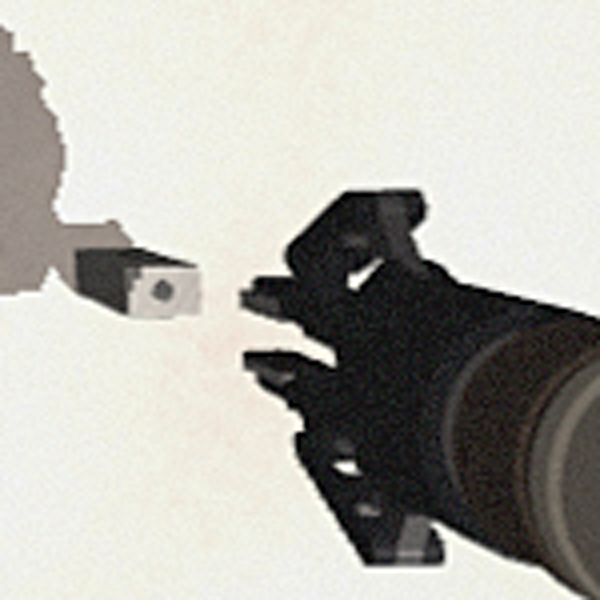

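View pics/s2d.png

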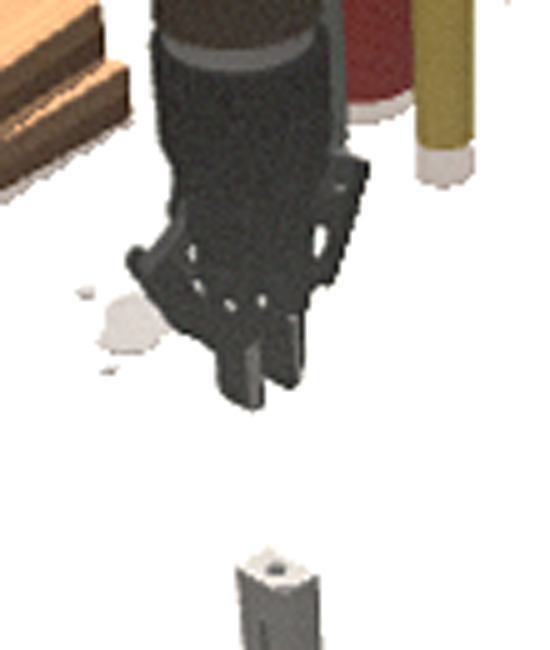

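```bash
python3 -m inch '[[[6,0,0.1,2,0],[6,0,0.1,5,0],[6,0,0.1,8,0],[6,0,0.1,9,0],[6,0,0.1,9,0]]]'
python3 - <<'E'
from h import *
im,d=shot('scene','s3')
cv2.imwrite('pics/s3c.png',cv2.resize(np.clip(im[60:160,220:330].astype(float)*2,0,255).astype(np.uint8),None,fx=6,fy=6,interpolation=cv2.INTER_CUBIC)[:,:,::-1])
E
```

```text
clock: 5.35
eef_pos: [0.4263, -0.2897, 0.0674]
tool_rot: [1.0, 0.02, 0.001, 0.001]
ft_force: [0.1, -0.2, 0.2]
grip_width: 0.06
```

View pics/s3c.png

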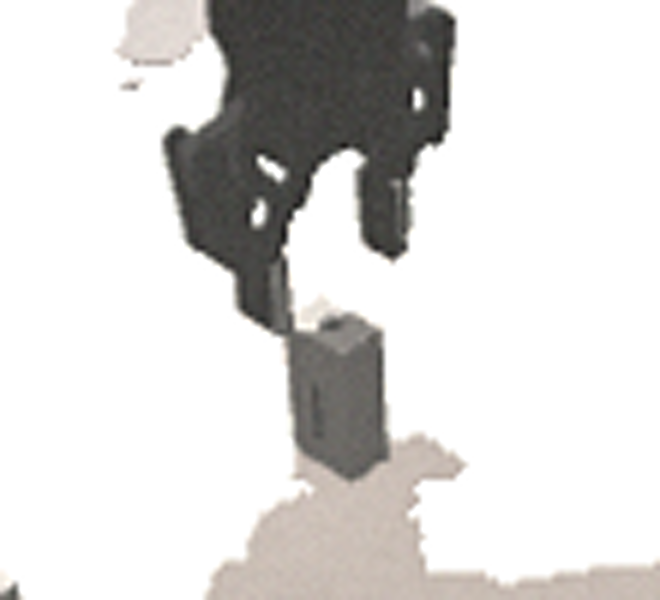

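```bash
python3 -m inch '[[[6,0,0,1.5,0],[6,0,0,3,0],[6,0,0,4.2,0],[6,0,0,4.2,0],[4,0,0,4.2,0]]]';  python3 -m inch '[[[1.8,0,0,0,0],[1.8,0,0,0,0],[1.8,0,0,0,0],[1.8,0,0,0,0],[1.8,0,0,0,0]]]'
python3 - <<'E'
from h import *
im,d=shot('scene','s4')
cv2.imwrite('pics/s4c.png',cv2.resize(np.clip(im[60:160,220:330].astype(float)*2,0,255).astype(np.uint8),None,fx=6,fy=6,interpolation=cv2.INTER_CUBIC)[:,:,::-1])
E
```

```text
clock: 6.02
eef_pos: [0.4271, -0.2903, 0.0263]
tool_rot: [1.0, 0.02, 0.002, 0.001]
ft_force: [0.4, 0.9, -0.5]
grip_width: 0.0428
clock: 6.65
eef_pos: [0.4274, -0.2907, 0.0268]
tool_rot: [1.0, 0.02, 0.002, 0.002]
ft_force: [-1.9, -0.2, 4.9]
grip_width: 0.023
```

View pics/s4c.png

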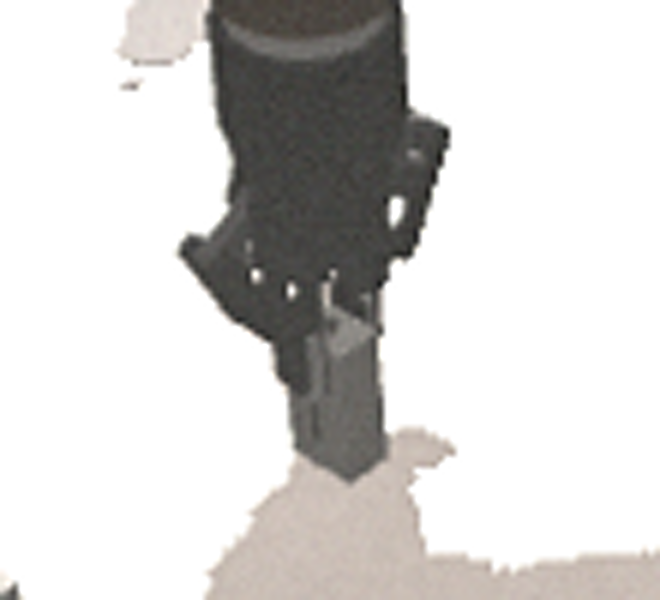

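```bash
python3 -m inch '[[[1.8,0,0,-1,0],[1.8,0,0,-4,0],[1.8,0,0,-8,0],[1.8,0,0,-12,0],[1.8,0,0,-15.5,0]]]';  python3 -m inch '[[[1.8,0,0,0,0],[1.8,0,0,0,0],[1.8,0,0,0,0],[1.8,0,0,0,0],[1.8,0,0,0,0]]]'
python3 - <<'E'
from h import *
from go import go
F=[get_obs()['ft_force']]
im,d=shot('scene','s5'); F.append(get_obs()['ft_force'])
im2,d=shot('top','t5'); F.append(get_obs()['ft_force'])
print(np.round(F,2))
cv2.imwrite('pics/s5c.png',cv2.resize(np.clip(im[0:120,220:330].astype(float)*2,0,255).astype(np.uint8),None,fx=5,fy=5,interpolation=cv2.INTER_CUBIC)[:,:,::-1])
go(.5741,.1287,.185,-3.6)
E
```

```text
clock: 7.32
eef_pos: [0.4266, -0.2897, 0.1829]
tool_rot: [1.0, 0.02, 0.002, 0.001]
ft_force: [0.2, -0.4, -2.7]
grip_width: 0.0233
clock: 7.95
eef_pos: [0.4262, -0.2895, 0.1821]
tool_rot: [1.0, 0.02, 0.001, 0.001]
ft_force: [-0.0, -0.3, -2.5]
grip_width: 0.0229
[[-0.04 -0.33 -2.48]
 [ 0.21  0.37 -2.79]
 [-0.26 -0.23 -3.33]]
shift cm [ 16.43 -41.21  -0.3 ] roll 5.9 | now [ 0.4264 -0.2896  0.1826] hd 2.3 F [-0.3 -0.2 -3.3] w 0.023 t 8.05 j [-0.6   0.28 -0.02  1.26 -0.    0.93]
```

View pics/s5c.png

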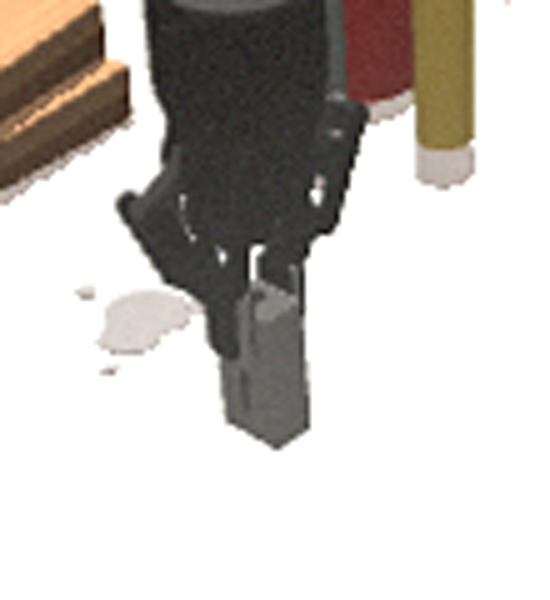

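```bash
python3 go.py .5615 -.0709 .1826 -3.6
```

```text
shift cm [ 1.437e+01 -2.131e+01 -1.000e-02] roll 5.9 | now [ 0.4264 -0.2896  0.1826] hd 2.3 F [-0.3 -0.2 -3.3] w 0.023 t 8.05 j [-0.6   0.28 -0.02  1.26 -0.    0.93]
```

```bash
python3 -m inch '[[[1.8,2,-3,0,1],[1.8,5.4,-8,0,2],[1.8,8.8,-13,0,4],[1.8,12,-18,0,6],[1.8,14.4,-21.3,0,6]]]'; python3 go.py .5615 -.0709 .092 -3.6
```

```text
clock: 8.68
eef_pos: [0.5629, -0.0685, 0.1824]
tool_rot: [1.0, -0.031, 0.002, 0.001]
ft_force: [0.7, -0.8, -4.2]
grip_width: 0.0227
shift cm [-0.16  0.23  9.04] roll 0.0 | now [ 0.5629 -0.0685  0.1824] hd -3.6 F [ 0.7 -0.8 -4.2] w 0.0227 t 8.68 j [-0.12  0.39  0.12  1.31 -0.    1.51]
```

```bash
python3 -m inch '[[[1.8,-0.1,0.2,2,0],[1.8,-0.1,0.2,5,0],[1.8,-0.1,0.2,7.5,0],[1.8,-0.1,0.2,9,0],[1.8,-0.1,0.2,9,0]]]'
python3 - <<'E'
from h import *
from go import go
go(.5615,-.0709,.069,-3.6)
im,d=shot('scene','s6')
cv2.imwrite('pics/s6c.png',cv2.resize(np.clip(im[90:280,250:410].astype(float)*1.6,0,255).astype(np.uint8),None,fx=3,fy=3,interpolation=cv2.INTER_CUBIC)[:,:,::-1])
E
```

```text
clock: 9.3
eef_pos: [0.5611, -0.0706, 0.0913]
tool_rot: [1.0, -0.031, 0.0, 0.001]
ft_force: [-0.1, 0.4, -2.6]
grip_width: 0.023
shift cm [0.04 0.02 2.23] roll -0.0 | now [ 0.5611 -0.0706  0.0913] hd -3.6 F [-0.1  0.4 -2.6] w 0.023 t 9.3 j [-0.12  0.45 -0.03  1.09 -0.    1.51]
```

View pics/s6c.png

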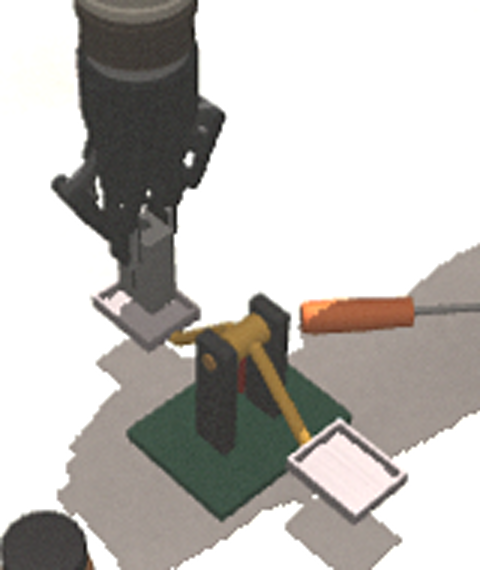

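```bash
python3 -m inch '[[[1.8,0,0,0.6,0],[1.8,0,0,1.1,0],[1.8,0,0,1.5,0],[1.8,0,0,1.8,0],[1.8,0,0,2.1,0]]]'; python3 -m inch '[[[1.8,0,0,0.1,0],[1.8,0,0,0.2,0],[1.8,0,0,0.2,0],[1.8,0,0,0.2,0],[1.8,0,0,0.2,0]]]'
python3 - <<'E'
from h import *
im,d=shot('scene','s7')
cv2.imwrite('pics/s7c.png',cv2.resize(np.clip(im[90:280,250:410].astype(float)*1.6,0,255).astype(np.uint8),None,fx=3,fy=3,interpolation=cv2.INTER_CUBIC)[:,:,::-1])
E
```

```text
clock: 9.98
eef_pos: [0.5623, -0.0707, 0.0714]
tool_rot: [1.0, -0.031, 0.002, 0.001]
ft_force: [-0.3, -1.0, -2.5]
grip_width: 0.023
clock: 10.6
eef_pos: [0.5623, -0.0708, 0.0695]
tool_rot: [1.0, -0.031, 0.002, 0.001]
ft_force: [0.7, -0.0, -2.6]
grip_width: 0.0235
```

View pics/s7c.png

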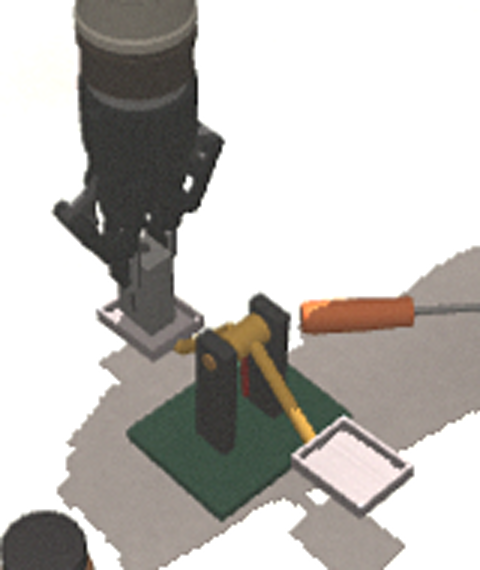

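```bash
python3 -m inch '[[[1.8,0,0,0.1,0],[1.8,0,0,0.15,0],[1.8,0,0,0.2,0],[1.8,0,0,0.25,0],[1.8,0,0,0.25,0]]]'; python3 -c "
from workcell import *
print(get_obs()['ft_force'])"
```

```text
clock: 11.28
eef_pos: [0.5625, -0.0708, 0.068]
tool_rot: [1.0, -0.031, 0.002, 0.001]
ft_force: [-2.1, 0.1, 5.1]
grip_width: 0.023
[-2.08083819  0.14303742  5.06260367]
```

```bash
python3 -m inch '[[[3,0,0,0,0],[4.5,0,0,0,0],[6,0,0,0,0],[6,0,0,0,0],[6,0,0,0,0]]]'; python3 -m inch '[[[6,0,0,-2,0],[6,0,0,-5,0],[6,0,0,-8,0],[6,0,0,-11,0],[6,0,0,-13,0]]]'
python3 - <<'E'
from h import *
from go import go
im,d=shot('scene','s8')
cv2.imwrite('pics/s8c.png',cv2.resize(np.clip(im[90:280,250:410].astype(float)*1.6,0,255).astype(np.uint8),None,fx=3,fy=3,interpolation=cv2.INTER_CUBIC)[:,:,::-1])
go(.6261,-.2777,.12,1.1)
E
```

```text
clock: 11.9
eef_pos: [0.5625, -0.0709, 0.0678]
tool_rot: [1.0, -0.031, 0.002, 0.001]
ft_force: [-0.7, -0.2, 0.1]
grip_width: 0.0598
clock: 12.52
eef_pos: [0.5625, -0.0706, 0.1996]
tool_rot: [0.999, -0.031, 0.003, 0.001]
ft_force: [1.4, -0.0, 0.3]
grip_width: 0.0602
shift cm [ 7.44 20.24  8.34] roll -4.7 | now [ 0.5637 -0.0708  0.2022] hd -3.6 F [1.6 0.9 1.6] w 0.06 t 12.57 j [-0.12  0.37  0.16  1.34 -0.    1.51]
```

View pics/s8c.png

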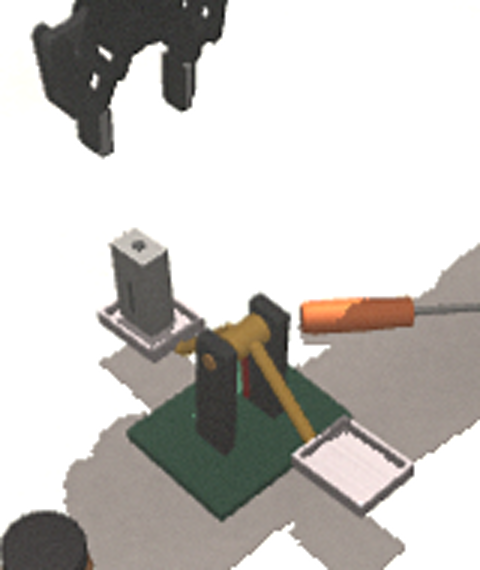

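```bash
python3 -m inch '[[[6,2.4,6,1,-2],[6,4.9,12,3,-4.7],[6,7.4,18,5,-4.7],[6,7.4,20.2,7,-4.7],[6,7.4,20.2,8.3,-4.7]]]'; python3 -m inch '[[[6,0,0,0,0],[6,0,0,0,0],[6,0,0,0,0],[6,0,0,0,0],[6,0,0,0,0]]]';  python3 go.py .6261 -.2777 .026 1.1
```

```text
clock: 13.2
eef_pos: [0.6243, -0.28, 0.117]
tool_rot: [1.0, 0.007, 0.004, 0.001]
ft_force: [-0.1, -0.1, 0.3]
grip_width: 0.0597
clock: 13.82
eef_pos: [0.6247, -0.2796, 0.1177]
tool_rot: [1.0, 0.008, 0.004, 0.001]
ft_force: [0.5, -0.1, 0.1]
grip_width: 0.0599
shift cm [ 0.07 -0.21  9.17] roll -0.2 | now [ 0.6247 -0.2796  0.1177] hd 0.9 F [ 0.5 -0.1  0.1] w 0.0599 t 13.82 j [-0.42  0.65  0.4   1.3   0.    1.13]
```

```bash
python3 -m inch '[[[6,0.1,-0.2,3,0],[6,0.1,-0.2,6,0],[6,0.1,-0.2,8.5,0],[6,0.1,-0.2,9.2,0],[4,0.1,-0.2,9.2,0]]]';  python3 -m inch '[[[1.8,0,0,0,0],[1.8,0,0,0,0],[1.8,0,0,0,0],[1.8,0,0,0,0],[1.8,0,0,0,0]]]'; python3 -m inch '[[[1.8,0,0,-1,0],[1.8,0,0,-4,0],[1.8,0,0,-8,0],[1.8,0,0,-12,0],[1.8,0,0,-15.5,0]]]';  python3 -m inch '[[[1.8,0,0,0,0],[1.8,0,0,0,0],[1.8,0,0,0,0],[1.8,0,0,0,0],[1.8,0,0,0,0]]]'
python3 - <<'E'
from h import *
from go import go
F=[get_obs()['ft_force']]
im,d=shot('scene','s9'); F.append(get_obs()['ft_force'])
im2,d=shot('top','t9'); F.append(get_obs()['ft_force'])
print(np.round(F,2))
cv2.imwrite('pics/s9.png',np.clip(im.astype(float)*1.6,0,255).astype(np.uint8)[:,:,::-1])
go(.5741,.1287,.185,-3.6)
E
```

```text
clock: 14.45
eef_pos: [0.6264, -0.2778, 0.0258]
tool_rot: [1.0, 0.008, 0.004, 0.001]
ft_force: [-0.7, 0.2, 1.1]
grip_width: 0.0437
clock: 15.08
eef_pos: [0.6273, -0.2783, 0.0275]
tool_rot: [1.0, 0.008, 0.005, 0.002]
ft_force: [-0.6, 0.3, 5.5]
grip_width: 0.0233
clock: 15.7
eef_pos: [0.6252, -0.2775, 0.1832]
tool_rot: [1.0, 0.008, 0.005, 0.001]
ft_force: [0.1, -0.5, -4.8]
grip_width: 0.0228
clock: 16.32
eef_pos: [0.6249, -0.2773, 0.1823]
tool_rot: [1.0, 0.008, 0.004, 0.001]
ft_force: [1.0, 1.2, -4.5]
grip_width: 0.0233
[[ 0.99  1.16 -4.54]
 [-0.6  -0.05 -4.94]
 [ 0.84  0.16 -4.46]]
shift cm [ -4.47 -40.68  -0.36] roll 4.5 | now [ 0.6251 -0.2774  0.1829] hd 0.9 F [ 0.8  0.2 -4.5] w 0.0232 t 16.43 j [-0.42  0.63  0.52  1.45  0.    1.14]
```

View pics/s9.png

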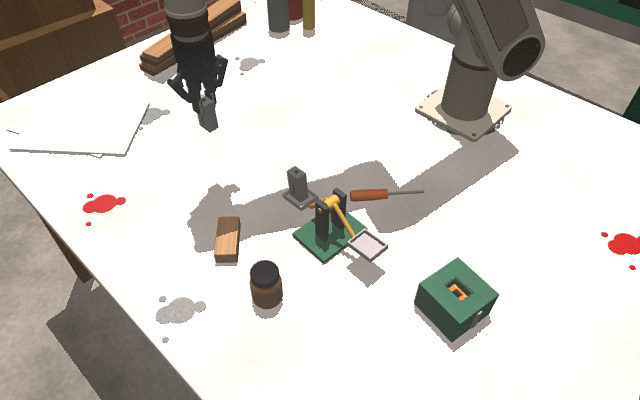

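```bash
python3 -m inch '[[[1.8,-0.4,-3,0,1],[1.8,-1,-9,0,2],[1.8,-1.7,-15,0,4],[1.8,-2.3,-21,0,4.5],[1.8,-2.9,-27,0,4.5]]]'; python3 go.py .5741 .1287 .1829 -3.6
```

```text
clock: 17.05
eef_pos: [0.5918, -0.0061, 0.1824]
tool_rot: [0.999, -0.032, 0.005, 0.001]
ft_force: [1.0, 0.4, -5.4]
grip_width: 0.0225
shift cm [ -2.62 -13.34  -0.1 ] roll -0.0 | now [ 0.5918 -0.0061  0.1824] hd -3.6 F [ 1.   0.4 -5.4] w 0.0225 t 17.05 j [-0.01  0.43  0.19  1.32 -0.    1.63]
```

```bash
python3 -m inch '[[[1.8,-1.2,-6,0,0],[1.8,-2.3,-11,0,0],[1.8,-2.6,-13.3,0,0],[1.8,-2.6,-13.3,2,0],[1.8,-2.6,-13.3,5,0]]]';python3 -m inch '[[[1.8,0,0,1,0],[1.8,0,0,2,0],[1.8,0,0,2.3,0],[1.8,0,0,2.3,0],[1.8,0,0,2.3,0]]]'
python3 - <<'E'
from h import *
from go import go
go(.5741,.1287,.0875,-3.6)
im,d=shot('scene','s10')
cv2.imwrite('pics/s10c.png',cv2.resize(np.clip(im[90:280,250:410].astype(float)*1.6,0,255).astype(np.uint8),None,fx=3,fy=3,interpolation=cv2.INTER_CUBIC)[:,:,::-1])
E
```

```text
clock: 17.68
eef_pos: [0.576, 0.1293, 0.133]
tool_rot: [0.999, -0.031, 0.007, 0.001]
ft_force: [0.3, -0.4, -4.8]
grip_width: 0.0225
clock: 18.3
eef_pos: [0.5769, 0.1293, 0.1109]
tool_rot: [0.999, -0.031, 0.008, 0.0]
ft_force: [0.1, 0.8, -4.5]
grip_width: 0.0232
shift cm [-0.32  0.08  2.33] roll 0.0 | now [0.5769 0.1293 0.1109] hd -3.6 F [ 0.1  0.8 -4.5] w 0.0232 t 18.3 j [ 0.22  0.47  0.06  1.15 -0.    1.86]
```

View pics/s10c.png

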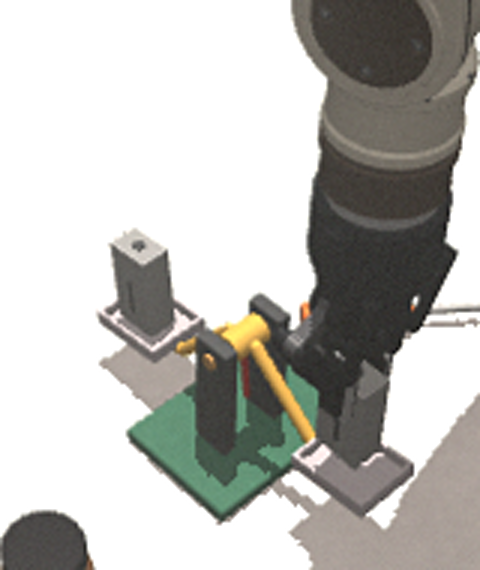

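```bash
python3 -m inch '[[[1.8,-0.2,0.1,0.6,0],[1.8,-0.2,0.1,1.2,0],[1.8,-0.2,0.1,1.6,0],[1.8,-0.2,0.1,2,0],[1.8,-0.2,0.1,2.4,0]]]';python3 -m inch '[[[1.8,0,0,0.3,0],[1.8,0,0,0.6,0],[1.8,0,0,0.9,0],[1.8,0,0,1.2,0],[1.8,0,0,1.4,0]]]'
python3 - <<'E'
from h import *
from go import go
go(.5741,.1287,.069,-3.6)
im,d=shot('scene','s11')
cv2.imwrite('pics/s11c.png',cv2.resize(np.clip(im[90:280,250:410].astype(float)*1.6,0,255).astype(np.uint8),None,fx=3,fy=3,interpolation=cv2.INTER_CUBIC)[:,:,::-1])
E
```

```text
clock: 18.98
eef_pos: [0.5751, 0.1279, 0.0867]
tool_rot: [0.999, -0.031, 0.008, 0.001]
ft_force: [-1.1, -3.0, -0.8]
grip_width: 0.0227
clock: 19.6
eef_pos: [0.5758, 0.1275, 0.073]
tool_rot: [0.999, -0.031, 0.008, 0.001]
ft_force: [-0.9, -4.3, 2.1]
grip_width: 0.0234
shift cm [-0.18 -0.11  0.4 ] roll 0.0 | now [0.5758 0.1275 0.073 ] hd -3.6 F [-0.9 -4.3  2.1] w 0.0234 t 19.6 j [ 0.22  0.5   0.    1.06 -0.01  1.85]
```

View pics/s11c.png

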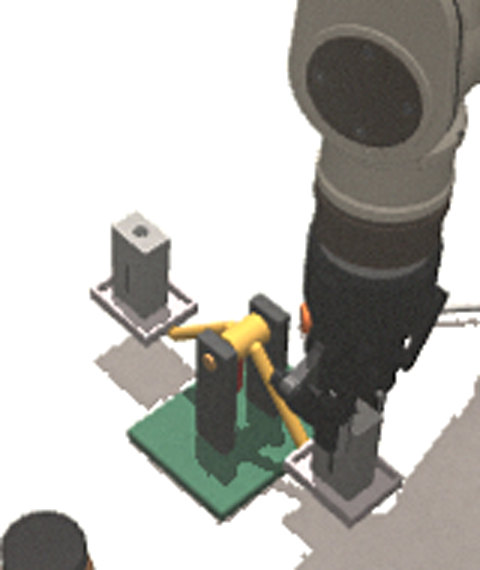

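```bash
python3 -m inch '[[[1.8,0,0,0.1,0],[1.8,0,0,0.2,0],[1.8,0,0,0.3,0],[1.8,0,0,0.35,0],[1.8,0,0,0.35,0]]]'; python3 go.py .5741 .1287 .069 -3.6
```

```text
clock: 20.27
eef_pos: [0.576, 0.1278, 0.0693]
tool_rot: [0.999, -0.031, 0.008, 0.001]
ft_force: [-0.0, -3.5, 1.7]
grip_width: 0.0229
shift cm [-0.19 -0.08  0.03] roll 0.0 | now [0.576  0.1278 0.0693] hd -3.6 F [-0.  -3.5  1.7] w 0.0229 t 20.27 j [ 0.22  0.5  -0.    1.05 -0.01  1.85]
```

```bash
python3 -m inch '[[[1.8,0,0,0.1,0],[1.8,0,0,0.15,0],[1.8,0,0,0.2,0],[1.8,0,0,0.2,0],[1.8,0,0,0.2,0]]]'; python3 go.py .5741 .1287 .069 -3.6
```

```text
clock: 20.9
eef_pos: [0.5761, 0.1279, 0.0687]
tool_rot: [0.999, -0.031, 0.009, 0.001]
ft_force: [-2.9, -3.7, 8.8]
grip_width: 0.0229
shift cm [-0.2  -0.06 -0.03] roll 0.0 | now [0.5761 0.1279 0.0687] hd -3.6 F [-2.9 -3.7  8.8] w 0.0229 t 20.9 j [ 0.22  0.5  -0.01  1.05 -0.01  1.85]
```

Bearing on the end stop; release and back off.

```bash
python3 -m inch '[[[3,0,0,0,0],[4.5,0,0,0,0],[6,0,0,0,0],[6,0,0,0,0],[6,0,0,0,0]]]'; python3 -m inch '[[[6,0,0,-2,0],[6,0,0,-4,0],[6,0,0,-6,0],[6,0,0,-7,0],[6,0,0,-7,0]]]'
python3 - <<'E'
from meas import *
from go import go
im,d=shot('scene','s12')
cv2.imwrite('pics/s12c.png',cv2.resize(np.clip(im[90:280,250:410].astype(float)*1.6,0,255).astype(np.uint8),None,fx=3,fy=3,interpolation=cv2.INTER_CUBIC)[:,:,::-1])
P=cloud('scene',d);Z=P[...,2];ok=d>0
for nm,x,y,a,b in(('R',.5615,-.0709,.12,.15),('L',.5741,.1287,.10,.118)):
    rect(P,ok&(np.hypot(P[...,0]-x,P[...,1]-y)<.035)&(Z>a)&(Z<b),nm)
    w=ok&(np.hypot(P[...,0]-x,P[...,1]-y)<.03)&(Z>.09)&(Z<.16); print(np.percentile(Z[w],[50,90,99]).round(4))
go(.5741,.1287,.069,-3.6)
E
```

```text
clock: 21.52
eef_pos: [0.576, 0.128, 0.0686]
tool_rot: [0.999, -0.031, 0.009, 0.001]
ft_force: [-0.1, 0.2, -0.1]
grip_width: 0.0598
clock: 22.15
eef_pos: [0.5753, 0.1283, 0.1392]
tool_rot: [0.999, -0.031, 0.009, 0.001]
ft_force: [0.3, -0.2, -0.2]
grip_width: 0.0598
R 213 c [562.7 -72.4] size [37.  25.6] ang 85.1 z 130.5
[0.1227 0.1324 0.1344]
L 260 c [577.6 134.4] size [36.  26.8] ang 86.8 z 109.9
[0.1091 0.112  0.1134]
shift cm [-0.19 -0.05  6.93] roll 0.0 | now [0.5747 0.1282 0.1383] hd -3.6 F [-0.3 -0.4 -0.5] w 0.0601 t 22.2 j [ 0.22  0.44  0.09  1.21 -0.01  1.86]
```

View pics/s12c.png

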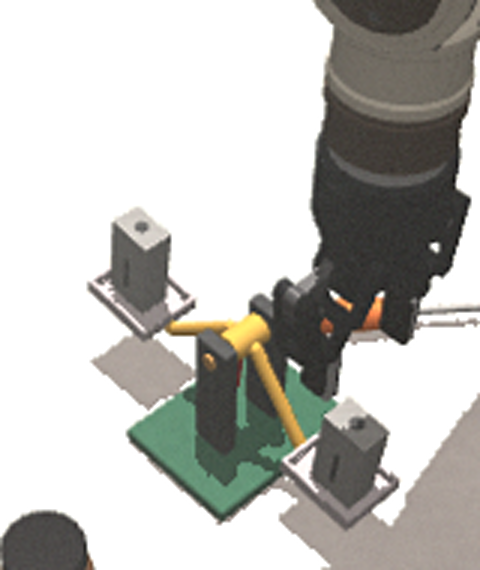

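```bash
python3 -m inch '[[[6,0,-0.4,2,0],[6,0,-0.4,4,0],[6,0,-0.4,6,0],[6,0,-0.4,6.8,0],[4,0,-0.4,6.8,0]]]'; python3 -m inch '[[[1.8,0,0,0,0],[1.8,0,0,0,0],[1.8,0,0,0,0],[1.8,0,0,0,0],[1.8,0,0,0,0]]]'; python3 go.py .42 .22 .18 -10.5
```

```text
clock: 22.82
eef_pos: [0.5753, 0.1318, 0.0692]
tool_rot: [0.999, -0.031, 0.008, 0.001]
ft_force: [-0.0, 0.1, -0.2]
grip_width: 0.0432
clock: 23.45
eef_pos: [0.576, 0.132, 0.0701]
tool_rot: [0.999, -0.031, 0.008, 0.001]
ft_force: [0.4, -0.4, 5.9]
grip_width: 0.0229
shift cm [-15.93  -7.8  -11.27] roll 6.9 | now [0.576  0.132  0.0701] hd -3.6 F [ 0.4 -0.4  5.9] w 0.0229 t 23.45 j [ 0.23  0.5  -0.    1.05 -0.01  1.86]
```

```bash
python3 -m inch '[[[1.8,0,0,-0.3,0],[1.8,0,0,-0.6,0],[1.8,0,0,-0.9,0],[1.8,0,0,-1.2,0],[1.8,0,0,-1.5,0]]]'; python3 -m inch '[[[1.8,0,0,-0.3,0],[1.8,0,0,-0.6,0],[1.8,0,0,-1,0],[1.8,0,0,-1.4,0],[1.8,0,0,-1.8,0]]]';python3 -m inch '[[[1.8,0,0,-1,0],[1.8,0,0,-3,0],[1.8,0,0,-6,0],[1.8,0,0,-8,0],[1.8,0,0,-8,0]]]'
python3 - <<'E'
from meas import *
from go import go
im,d=shot('scene','s13')
cv2.imwrite('pics/s13c.png',cv2.resize(np.clip(im[30:280,220:430].astype(float)*1.6,0,255).astype(np.uint8),None,fx=2.4,fy=2.4,interpolation=cv2.INTER_CUBIC)[:,:,::-1])
go(.42,.22,.18,-10.5)
E
```

```text
clock: 24.08
eef_pos: [0.5755, 0.132, 0.0851]
tool_rot: [0.999, -0.031, 0.008, 0.001]
ft_force: [-0.1, 1.1, -2.7]
grip_width: 0.0227
clock: 24.7
eef_pos: [0.5749, 0.1317, 0.1029]
tool_rot: [0.999, -0.031, 0.008, 0.001]
ft_force: [-0.3, -0.7, -4.7]
grip_width: 0.0228
clock: 25.32
eef_pos: [0.5752, 0.1322, 0.1856]
tool_rot: [0.999, -0.031, 0.01, 0.001]
ft_force: [0.2, -0.6, -5.1]
grip_width: 0.0227
shift cm [-15.94  -7.82   0.09] roll 6.9 | now [0.5742 0.132  0.1838] hd -3.6 F [ 0.2  0.9 -5.8] w 0.0229 t 25.38 j [ 0.23  0.42  0.18  1.31 -0.01  1.86]
```

View pics/s13c.png

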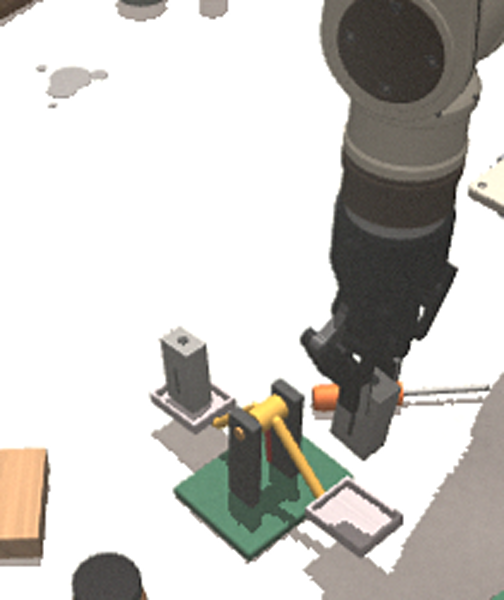

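```bash
python3 -m inch '[[[1.8,-4,-2,0,2],[1.8,-9,-4.4,0,4],[1.8,-14,-7,2,7],[1.8,-16,-7.8,5,7],[1.8,-16,-7.8,9,7]]]'; python3 -m inch '[[[1.8,0,0,2,0],[1.8,0,0,3.4,0],[1.8,0,0,4.4,0],[1.8,0,0,4.8,0],[1.8,0,0,5.1,0]]]'
python3 - <<'E'
from meas import *
from go import go
im,d=shot('scene','s14')
cv2.imwrite('pics/s14c.png',cv2.resize(np.clip(im[100:340,330:520].astype(float)*1.6,0,255).astype(np.uint8),None,fx=2.4,fy=2.4,interpolation=cv2.INTER_CUBIC)[:,:,::-1])
go(.42,.22,.027,-10.5)
E
```

```text
clock: 26.0
eef_pos: [0.4189, 0.2203, 0.0899]
tool_rot: [0.996, -0.091, 0.009, 0.0]
ft_force: [0.5, 0.7, -4.9]
grip_width: 0.023
clock: 26.62
eef_pos: [0.4205, 0.2204, 0.0393]
tool_rot: [0.996, -0.091, 0.009, 0.0]
ft_force: [-0.7, -0.7, -4.3]
grip_width: 0.0229
shift cm [-0.04  0.04  1.2 ] roll 0.1 | now [0.4203 0.2203 0.039 ] hd -10.4 F [-0.3  0.3 -4.7] w 0.0226 t 26.68 j [ 0.49  0.34 -0.36  0.86 -0.01  2.24]
```

View pics/s14c.png

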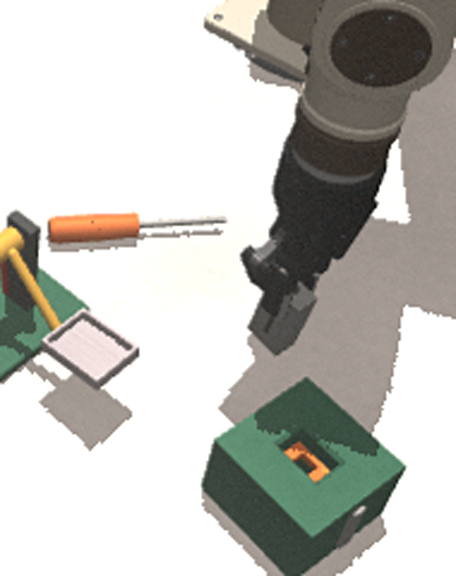

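```bash
python3 -m inch '[[[1.8,0,0,0.3,0],[1.8,0,0,0.5,0],[1.8,0,0,0.7,0],[1.8,0,0,0.8,0],[1.8,0,0,0.8,0]]]'; python3 go.py .42 .22 .027 -10.5
```

```text
clock: 27.3
eef_pos: [0.4206, 0.2204, 0.0318]
tool_rot: [0.996, -0.091, 0.009, -0.0]
ft_force: [-2.3, -1.9, 3.6]
grip_width: 0.0229
shift cm [-0.06  0.05  0.48] roll 0.1 | now [0.4206 0.2204 0.0318] hd -10.4 F [-2.3 -1.9  3.6] w 0.0229 t 27.3 j [ 0.49  0.35 -0.37  0.84 -0.01  2.24]
```

```bash
python3 -m inch '[[[3,0,0,0,0],[4.5,0,0,0,0],[6,0,0,0,0],[6,0,0,-2,0],[6,0,0,-6,0]]]'
python3 - <<'E'
from meas import *
from go import go
im,d=shot('scene','s15')
cv2.imwrite('pics/s15c.png',cv2.resize(np.clip(im[100:340,330:520].astype(float)*1.6,0,255).astype(np.uint8),None,fx=2.4,fy=2.4,interpolation=cv2.INTER_CUBIC)[:,:,::-1])
P=cloud('scene',d);Z=P[...,2];ok=d>0
w=ok&(np.hypot(P[...,0]-.42,P[...,1]-.22)<.035)
rect(P,w&(abs(Z-.071)<.004),'blk top'); print(np.percentile(Z[w&(Z>.05)&(Z<.085)],[50,90]))
rect(P,ok&(np.hypot(P[...,0]-.54,P[...,1]-.317)<.08)&(abs(Z-.0707)<.005),'jig')
go(.42,.22,.027,-10.5)
E
```

```text
clock: 27.92
eef_pos: [0.418, 0.2197, 0.0908]
tool_rot: [0.996, -0.091, 0.007, 0.001]
ft_force: [0.7, 0.7, 0.3]
grip_width: 0.0601
blk top 157 c [421.4 216.7] size [35.3 26.5] ang 80.5 z 70.6
[0.06854933 0.07189078]
jig 2537 c [540.9 317.8] size [101.6 102.8] ang 79.6 z 70.7
shift cm [-0.31  0.25  6.99] roll 0.1 | now [0.4218 0.2218 0.097 ] hd -10.4 F [0.9 0.5 3.1] w 0.0601 t 27.98 j [ 0.49  0.27 -0.29  1.   -0.01  2.24]
```

View pics/s15c.png

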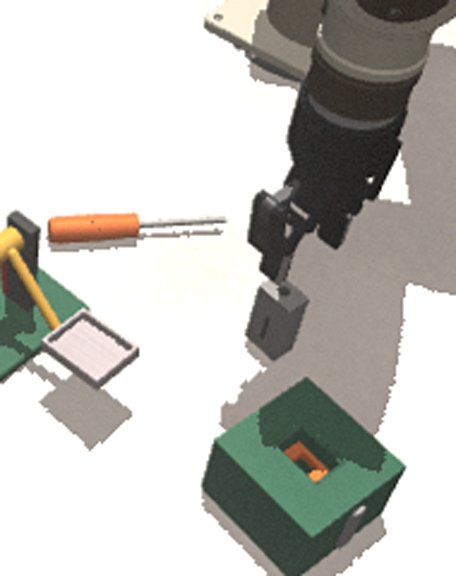

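```bash
python3 go.py .4205 .2158 .029 -10.4; python3 -m inch '[[[6,-0.02,0.6,2,0],[6,-0.02,0.6,4,0],[6,-0.02,0.6,6.2,0],[6,-0.02,0.6,6.8,0],[4,-0.02,0.6,6.8,0]]]'; python3 -m inch '[[[1.8,0,0,0,0],[1.8,0,0,0,0],[1.8,0,0,0,0],[1.8,0,0,0,0],[1.8,0,0,0,0]]]'; python3 go.py .54 .317 .13 -10.4
```

```text
shift cm [-0.18  0.65  6.79] roll -0.0 | now [0.4218 0.2218 0.097 ] hd -10.4 F [0.9 0.5 3.1] w 0.0601 t 27.98 j [ 0.49  0.27 -0.29  1.   -0.01  2.24]
clock: 28.6
eef_pos: [0.4221, 0.2159, 0.0288]
tool_rot: [0.996, -0.091, 0.012, -0.002]
ft_force: [1.7, -0.7, 0.3]
grip_width: 0.0433
clock: 29.22
eef_pos: [0.4221, 0.2165, 0.0297]
tool_rot: [0.996, -0.091, 0.012, -0.002]
ft_force: [-3.1, 0.9, 5.7]
grip_width: 0.023
shift cm [ 10.01 -12.08  -9.72] roll -0.0 | now [0.4221 0.2165 0.0297] hd -10.4 F [-3.1  0.9  5.7] w 0.023 t 29.23 j [ 0.48  0.34 -0.38  0.82 -0.01  2.23]
```

```bash
python3 -m inch '[[[1.8,0,0,-1,0],[1.8,0,0,-4,0],[1.8,0,0,-8,0],[1.8,1,-1.2,-9.7,0],[1.8,3.5,-4.2,-9.7,0]]]'; python3 go.py .54 .317 .123 -10.5
```

```text
clock: 29.85
eef_pos: [0.4622, 0.2509, 0.1299]
tool_rot: [0.996, -0.091, 0.013, -0.002]
ft_force: [1.5, -1.2, -4.4]
grip_width: 0.023
shift cm [ 6.43 -7.91  0.91] roll 0.0 | now [0.4622 0.2509 0.1299] hd -10.5 F [ 1.5 -1.2 -4.4] w 0.023 t 29.85 j [ 0.5   0.32 -0.11  1.11 -0.01  2.26]
```

```bash
python3 -m inch '[[[1.8,2.5,-3,0,0],[1.8,5,-6,0,0],[1.8,6.4,-7.9,0.4,0],[1.8,6.4,-7.9,0.7,0],[1.8,6.4,-7.9,0.7,0]]]'; python3 -m inch '[[[1.8,0,0,0,0],[1.8,0,0,0,0],[1.8,0,0,0,0],[1.8,0,0,0,0],[1.8,0,0,0,0]]]'
python3 - <<'E'
from meas import *
from go import go
im,d=shot('scene','s16')
cv2.imwrite('pics/s16c.png',cv2.resize(np.clip(im[180:340,390:520].astype(float)*1.8,0,255).astype(np.uint8),None,fx=4,fy=4,interpolation=cv2.INTER_CUBIC)[:,:,::-1][:600])
im,d=shot('top','t16')
cv2.imwrite('pics/t16c.png',cv2.resize(np.clip(im[150:270,110:250].astype(float)*2,0,255).astype(np.uint8),None,fx=4,fy=4,interpolation=cv2.INTER_CUBIC)[:,:,::-1])
go(.54,.317,.12,-10.5)
E
```

```text
clock: 30.48
eef_pos: [0.5385, 0.316, 0.1238]
tool_rot: [0.996, -0.091, 0.012, -0.001]
ft_force: [-0.8, -0.7, -5.2]
grip_width: 0.0228
clock: 31.1
eef_pos: [0.5385, 0.316, 0.1239]
tool_rot: [0.996, -0.091, 0.012, -0.001]
ft_force: [0.1, -0.1, -4.3]
grip_width: 0.0227
shift cm [ 0.12 -0.12  0.39] roll 0.0 | now [0.5385 0.316  0.1238] hd -10.5 F [-0.5 -0.5 -4.3] w 0.0229 t 31.2 j [ 0.54  0.52  0.18  1.21 -0.01  2.29]
```

View pics/s16c.png

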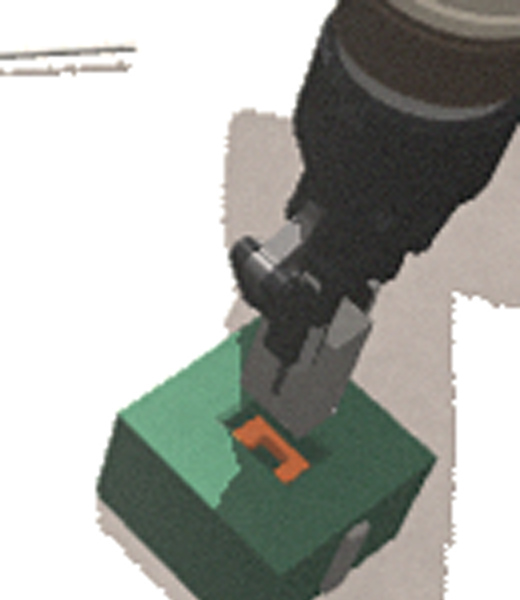

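View pics/t16c.png

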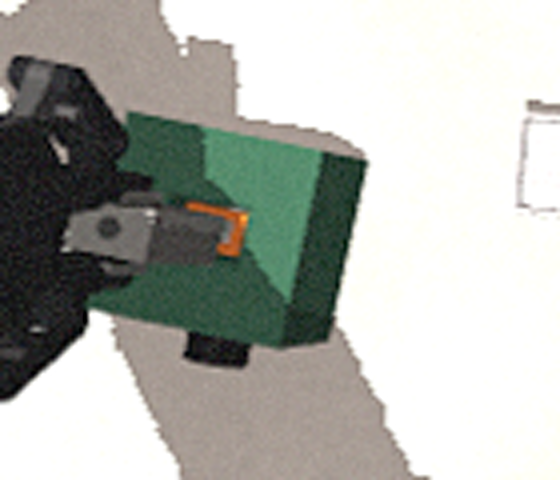

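Run:
```python
from meas import *
th=np.radians(-10.45);ex=np.array([np.cos(th),np.sin(th)]);ey=np.array([-ex[1],ex[0]])
for n,f,c in(('scene','s16',(.5408,.3179)),('top','t16',(.5391,.316))):
    z=np.load(f+'.npz');P=cloud(n,z['d']);ok=z['d']>0
    q=P[...,:2]-np.array(c);X=q@ex*1000;Y=q@ey*1000;Z=P[...,2]*1000
    w=ok&(abs(X)<30)&(abs(Y)<35)&(Z>85)&(Z<175)
    print(n,w.sum())
    for a in range(90,172,6):
        s=w&(abs(Z-a)<3)
        if s.sum()>3: print(a,s.sum(),'X',np.percentile(X[s],[2,10,50,90,98]).round(1),'Y',np.percentile(Y[s],[2,10,50,90,98]).round(1))
    if n=='top':
        rect(np.stack([X/1000,Y/1000,Z/1000],-1),ok&(abs(X)<40)&(abs(Y)<40)&(abs(Z-163)<4),'topface')
```

```text
scene 677
96 23 X [-9.6 -3.1  8.7  9.7  9.8] Y [-17.5 -14.1   3.   15.1  15.3]
102 49 X [-11.3  -3.8   9.1  10.2  10.3] Y [-18.4 -15.4   3.8  14.9  15.2]
108 58 X [-12.4  -5.6   9.   10.8  11.3] Y [-19.7 -15.3   4.1  14.9  15.4]
114 48 X [-9.2 -1.   9.2 10.3 10.8] Y [-17.9 -15.5   3.5  15.2  15.5]
120 53 X [-12.6  -1.8   9.   10.2  10.5] Y [-20.1 -17.4   0.4  15.2  15.5]
126 53 X [-11.   -4.6   9.2  10.5  11.1] Y [-18.1 -14.6   3.1  15.   15.4]
132 38 X [-11.5  -6.1   9.1  10.4  10.6] Y [-19.6 -16.8   9.1  15.3  15.7]
138 33 X [-10.6  -8.7   8.3  10.7  11.3] Y [-18.8 -12.2  14.3  15.7  16. ]
144 31 X [-12.2  -8.9   8.7  15.2  16.9] Y [-19.  -17.   13.8  15.4  15.8]
150 37 X [-9.4 -4.7 10.7 21.9 22.2] Y [-15.   -3.7   9.7  15.2  15.4]
156 56 X [-12.4  -4.2  16.4  23.5  24.2] Y [-7.4 -4.8  7.6 15.4 15.6]
162 99 X [-14.  -10.9   4.   22.4  23.3] Y [-13.4  -5.2   8.6  14.7  15.4]
168 78 X [-16.7 -14.3  -5.   18.2  22.9] Y [-9.2  1.5  7.3 13.3 15.4]
top 617
96 16 X [-13.9 -12.9  -0.3   9.6   9.8] Y [-20.9 -20.2 -20.1 -16.2  -6.4]
102 22 X [-13.  -10.2  -1.3   9.    9.6] Y [-21.2 -21.  -20
[... 201 characters left out ...]
 9.6] Y [-21.  -20.8 -20.2 -19.1 -12.7]
126 23 X [-12.1  -9.6  -0.8   8.4  10.1] Y [-21.3 -21.  -20.1 -19.5 -19.1]
132 21 X [-11.3  -9.9  -1.    8.1  10. ] Y [-21.2 -20.8 -19.9 -19.3 -14.7]
138 21 X [-11.3 -10.    0.5   9.6  10.1] Y [-21.1 -20.7 -20.3 -19.6 -16.5]
144 30 X [-22.3 -19.2  -2.2  11.7  17.2] Y [-21.1 -20.7 -19.6 -10.9  -8.5]
150 42 X [-25.  -21.3   3.9  19.2  21.7] Y [-20.7 -20.6 -13.2  -8.   -6.8]
156 49 X [-23.4 -21.5  -1.3  17.8  22.6] Y [-21.1 -20.5 -17.1  -8.4  -8. ]
162 278 X [-20.1 -11.8  -2.8   8.1  17.8] Y [-20.2 -17.9  -7.   10.   14.3]
168 47 X [-26.4 -18.8  -9.6  20.2  23.1] Y [-19.6 -13.2  -9.4   1.5   5.5]
topface 307 c [-1.6 -6.2] size [34.9 42. ] ang 51.7 z 163.1
```

```bash
python3 -m inch '[[[1.8,0.15,-0.15,0,0],[1.8,0.24,-0.25,0.6,0],[1.8,0.24,-0.25,1.2,0],[1.8,0.24,-0.25,1.7,0],[1.8,0.24,-0.25,2,0]]]'
python3 - <<'E'
from meas import *
from go import go
go(.54,.317,.094,-10.5)
th=np.radians(-10.45);ex=np.array([np.cos(th),np.sin(th)]);ey=np.array([-ex[1],ex[0]])
for n,f,c in(('scene','s17',(.5408,.3179)),('top','t17',(.5391,.316))):
    im,d=shot(n,f);P=cloud(n,d);ok=d>0
    q=P[...,:2]-np.array(c);X=q@ex*1000;Y=q@ey*1000;Z=P[...,2]*1000
    w=ok&(abs(X)<30)&(abs(Y)<35)
    for a in (80,90,100,110):
        s=w&(abs(Z-a)<5)
        if s.sum()>3: print(n,a,s.sum(),'X',np.percentile(X[s],[2,10,50,90,98]).round(1),'Y',np.percentile(Y[s],[2,10,50,90,98]).round(1))
E
```

```text
clock: 31.82
eef_pos: [0.5415, 0.3178, 0.1031]
tool_rot: [0.996, -0.091, 0.011, -0.001]
ft_force: [-0.2, 0.4, -4.0]
grip_width: 0.023
shift cm [-0.15  0.11  0.91] roll 0.0 | now [0.5415 0.3178 0.1031] hd -10.5 F [-0.2  0.4 -4. ] w 0.023 t 31.82 j [ 0.54  0.54  0.16  1.17 -0.01  2.29]
scene 80 76 X [-8.3 -2.2 11.6 12.7 13.5] Y [-17.  -11.5   5.1  17.6  17.9]
scene 90 76 X [-7.9  1.6 11.7 12.9 13.5] Y [-17.7 -13.7   4.9  17.4  17.8]
scene 100 91 X [-8.9 -0.8 11.7 13.  13.5] Y [-16.8 -13.2   4.5  17.5  18. ]
scene 110 60 X [-8.7 -2.  12.1 13.5 13.8] Y [-17.1 -13.7  10.1  17.6  17.9]
top 80 33 X [-10.3  -8.4  -0.3  11.4  12.4] Y [-18.9 -18.6 -18.  -17.3   0.5]
top 90 25 X [-10.4  -8.4   1.2  11.2  12.5] Y [-18.8 -18.6 -18.  -17.2 -10.3]
top 100 34 X [-10.6  -8.5   2.   11.   12.6] Y [-19.  -18.8 -18.  -16.8  -4.9]
top 110 33 X [-10.5  -8.2   2.4  11.8  12.5] Y [-18.8 -18.3 -17.7 -17.1 -14.3]
```

```bash
python3 -m inch '[[[1.8,-0.05,-0.02,0.2,0],[1.8,-0.05,-0.02,0.5,0],[1.8,-0.05,-0.02,0.8,0],[1.8,-0.05,-0.02,1.1,0],[1.8,-0.05,-0.02,1.3,0]]]'; python3 go.py .54 .317 .082 -10.5
```

```text
clock: 32.55
eef_pos: [0.5412, 0.3181, 0.0899]
tool_rot: [0.996, -0.091, 0.011, -0.001]
ft_force: [-0.8, 0.6, -4.9]
grip_width: 0.0227
shift cm [-0.12  0.13  0.79] roll 0.0 | now [0.5412 0.3181 0.0899] hd -10.5 F [-0.8  0.6 -4.9] w 0.0227 t 32.55 j [ 0.54  0.55  0.14  1.14 -0.01  2.29]
```

```bash
python3 -m inch '[[[1.8,0,0,0.2,0],[1.8,0,0,0.4,0],[1.8,0,0,0.6,0],[1.8,0,0,0.8,0],[1.8,0,0,0.8,0]]]'; python3 go.py .54 .317 .082 -10.5
```

```text
clock: 33.17
eef_pos: [0.5414, 0.3181, 0.0829]
tool_rot: [0.996, -0.091, 0.011, -0.001]
ft_force: [-2.7, -1.1, 3.3]
grip_width: 0.0233
shift cm [-0.12  0.14  0.08] roll 0.0 | now [0.5414 0.3181 0.0829] hd -10.5 F [-2.7 -1.1  3.3] w 0.0233 t 33.17 j [ 0.54  0.56  0.13  1.12 -0.01  2.29]
```

```bash
python3 -m inch '[[[1.8,0,0,0.2,0],[1.8,0,0,0.4,0],[1.8,0,0,0.6,0],[1.8,0,0,0.8,0],[1.8,0,0,0.9,0]]]'; python3 go.py .54 .317 .082 -10.5
```

```text
clock: 33.8
eef_pos: [0.5414, 0.3181, 0.0735]
tool_rot: [0.996, -0.091, 0.011, -0.001]
ft_force: [-3.5, -0.5, 2.1]
grip_width: 0.023
shift cm [-0.1   0.14 -0.85] roll 0.0 | now [0.5414 0.3181 0.0735] hd -10.5 F [-3.5 -0.5  2.1] w 0.023 t 33.8 j [ 0.54  0.56  0.12  1.1  -0.01  2.29]
```

```bash
python3 -m inch '[[[3,0,0,0,0],[4.5,0,0,0,0],[5,0,0,0,0],[5,0,0,-2,0],[5,0,0,-4,0]]]'; python3 -m inch '[[[5,0,0,-1.5,0],[0,0,0,-2.5,0],[0,0,0,-2.5,0],[0,0,0,-2.5,0],[0,0,0,-2.5,0]]]'
python3 - <<'E'
from meas import *
from go import go
im,d=shot('scene','s18')
cv2.imwrite('pics/s18c.png',cv2.resize(np.clip(im[180:340,390:520].astype(float)*1.8,0,255).astype(np.uint8),None,fx=3.7,fy=3.7,interpolation=cv2.INTER_CUBIC)[:,:,::-1][:600])
P=cloud('scene',d);Z=P[...,2];ok=d>0
w=ok&(np.hypot(P[...,0]-.5408,P[...,1]-.3179)<.03)&(Z>.1)&(Z<.122);rect(P,w,'top')
go(.54,.317,.105,-10.5)
E
```

```text
clock: 34.42
eef_pos: [0.5406, 0.3181, 0.1136]
tool_rot: [0.996, -0.091, 0.011, -0.001]
ft_force: [-0.2, 1.2, 0.2]
grip_width: 0.0502
clock: 35.05
eef_pos: [0.5396, 0.3178, 0.1377]
tool_rot: [0.996, -0.091, 0.01, -0.0]
ft_force: [-1.0, -0.6, -0.4]
grip_width: -0.0004
top 364 c [541.4 317.5] size [37.1 26.9] ang 80.5 z 113.8
shift cm [-0.02  0.09  3.28] roll 0.0 | now [0.5397 0.3179 0.1378] hd -10.5 F [-0.9 -0.   0.6] w 0.0006 t 35.1 j [ 0.54  0.52  0.21  1.25 -0.01  2.29]
```

View pics/s18c.png

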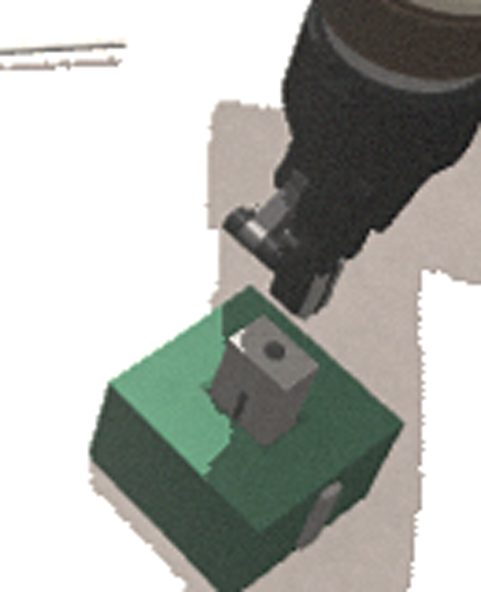

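```bash
python3 -m inch '[[[0,0.1,0,1,0],[0,0.1,0,2,0],[0,0.1,0,2.8,0],[0,0.1,0,3.2,0],[0,0.1,0,3.4,0]]]'; python3 go.py .54 .317 .097 -10.5
```

```text
clock: 35.72
eef_pos: [0.5412, 0.3176, 0.1035]
tool_rot: [0.996, -0.091, 0.01, -0.0]
ft_force: [-0.2, 0.7, -0.1]
grip_width: -0.0003
shift cm [-0.12  0.08  0.64] roll 0.0 | now [0.5412 0.3176 0.1035] hd -10.5 F [-0.2  0.7 -0.1] w -0.0003 t 35.73 j [ 0.54  0.54  0.16  1.17 -0.01  2.29]
```

```bash
python3 -m inch '[[[0,0,0,0.2,0],[0,0,0,0.4,0],[0,0,0,0.6,0],[0,0,0,0.7,0],[0,0,0,0.7,0]]]'; python3 go.py .54 .317 .097 -10.5
```

```text
clock: 36.35
eef_pos: [0.5415, 0.3177, 0.0968]
tool_rot: [0.996, -0.091, 0.011, -0.001]
ft_force: [-0.3, 0.7, 1.1]
grip_width: 0.0001
shift cm [-0.14  0.09 -0.02] roll 0.0 | now [0.5415 0.3177 0.0968] hd -10.5 F [-0.3  0.7  1.1] w 0.0001 t 36.35 j [ 0.54  0.55  0.15  1.16 -0.01  2.29]
```

```bash
python3 -m inch '[[[0,0,0,0.1,0],[0,0,0,0.2,0],[0,0,0,0.3,0],[0,0,0,0.4,0],[0,0,0,0.4,0]]]'; python3 go.py .54 .317 .097 -10.5
```

```text
clock: 36.98
eef_pos: [0.5415, 0.3177, 0.0926]
tool_rot: [0.996, -0.091, 0.01, -0.001]
ft_force: [0.1, 0.1, 2.2]
grip_width: -0.0
shift cm [-0.13  0.09 -0.44] roll 0.0 | now [0.5415 0.3177 0.0926] hd -10.5 F [0.1 0.1 2.2] w -0.0 t 36.98 j [ 0.54  0.55  0.14  1.15 -0.01  2.29]
```

```bash
python3 -m inch '[[[0,0,0,0.1,0],[0,0,0,0.2,0],[0,0,0,0.3,0],[0,0,0,0.4,0],[0,0,0,0.4,0]]]'; python3 go.py .54 .317 .097 -10.5
```

```text
clock: 37.6
eef_pos: [0.5416, 0.3176, 0.0884]
tool_rot: [0.996, -0.091, 0.01, -0.0]
ft_force: [-0.8, -0.4, 2.2]
grip_width: -0.0001
shift cm [-0.13  0.09 -0.86] roll 0.0 | now [0.5416 0.3176 0.0884] hd -10.5 F [-0.8 -0.4  2.2] w -0.0001 t 37.6 j [ 0.54  0.55  0.14  1.14 -0.01  2.29]
```

```bash
python3 -m inch '[[[0,0,0,0.1,0],[0,0,0,0.2,0],[0,0,0,0.3,0],[0,0,0,0.3,0],[0,0,0,0.3,0]]]'; python3 go.py .54 .317 .097 -10.5
```

```text
clock: 38.22
eef_pos: [0.5416, 0.3176, 0.0852]
tool_rot: [0.996, -0.091, 0.01, -0.0]
ft_force: [-1.1, 1.1, 2.1]
grip_width: 0.0
shift cm [-0.12  0.09 -1.18] roll 0.0 | now [0.5416 0.3176 0.0852] hd -10.5 F [-1.1  1.1  2.1] w 0.0 t 38.23 j [ 0.54  0.56  0.13  1.13 -0.01  2.29]
```

```bash
python3 -m inch '[[[0,0,0,0.1,0],[0,0,0,0.2,0],[0,0,0,0.3,0],[0,0,0,0.3,0],[0,0,0,0.3,0]]]'; python3 go.py .54 .317 .097 -10.5
```

```text
clock: 38.85
eef_pos: [0.5424, 0.3178, 0.0838]
tool_rot: [0.996, -0.091, 0.011, -0.001]
ft_force: [-0.8, -1.4, 7.5]
grip_width: -0.0003
shift cm [-0.2   0.12 -1.33] roll 0.0 | now [0.5424 0.3178 0.0838] hd -10.5 F [-0.8 -1.4  7.5] w -0.0003 t 38.85 j [ 0.54  0.56  0.13  1.13 -0.01  2.29]
```

```bash
python3 -m inch '[[[0,0,0,0.1,0],[0,0,0,0.2,0],[0,0,0,0.2,0],[0,0,0,0.2,0],[0,0,0,0.2,0]]]'; python3 go.py .54 .317 .097 -10.5
```

```text
clock: 39.48
eef_pos: [0.5434, 0.3181, 0.0837]
tool_rot: [0.996, -0.091, 0.013, -0.002]
ft_force: [-1.9, -2.2, 9.3]
grip_width: -0.0
shift cm [-0.28  0.17 -1.34] roll 0.0 | now [0.5434 0.3181 0.0837] hd -10.5 F [-1.9 -2.2  9.3] w -0.0 t 39.48 j [ 0.54  0.56  0.13  1.12 -0.01  2.29]
```

```bash
python3 -m inch '[[[0,-0.1,0,0.2,0],[0,-0.1,0,0.3,0],[0,-0.1,0,0.38,0],[0,-0.1,0,0.42,0],[0,-0.1,0,0.42,0]]]'; python3 go.py .54 .317 .097 -10.5
```

```text
clock: 40.1
eef_pos: [0.5439, 0.3189, 0.0832]
tool_rot: [0.996, -0.091, 0.015, -0.003]
ft_force: [-4.1, -1.9, 16.9]
grip_width: 0.0001
shift cm [-0.31  0.25 -1.39] roll 0.0 | now [0.5439 0.3189 0.0832] hd -10.5 F [-4.1 -1.9 16.9] w 0.0001 t 40.1 j [ 0.54  0.55  0.13  1.11 -0.01  2.29]
```

```bash
python3 -m inch '[[[0,-0.1,0,0.3,0],[0,-0.1,0,0.4,0],[0,-0.1,0,0.48,0],[0,-0.1,0,0.52,0],[0,-0.1,0,0.52,0]]]'; python3 go.py .54 .317 .097 -10.5
```

```text
clock: 40.72
eef_pos: [0.5443, 0.3199, 0.0829]
tool_rot: [0.996, -0.091, 0.017, -0.005]
ft_force: [-5.7, -3.1, 21.2]
grip_width: 0.0002
shift cm [-0.32  0.34 -1.43] roll 0.0 | now [0.5443 0.3199 0.0829] hd -10.5 F [-5.7 -3.1 21.2] w 0.0002 t 40.73 j [ 0.54  0.55  0.12  1.11 -0.01  2.29]
```

```bash
python3 - <<'E'
from h import *
for i in range(3):
    optics.camera('top'); print(get_obs()['ft_force'].round(1))
E
python3 -m inch '[[[0,0,0,-0.5,0],[0,0,0,-2,0],[0,0,0,-5,0],[0,0,0,-8,0],[0,0,0,-10,0]]]'; python3 -m inch '[[[0,-4,0,-3,0],[0,-8,0,-6,0],[0,-12,0,-6,0],[0,-12,0,-6,0],[0,-12,0,-6,0]]]'
python3 - <<'E'
from meas import *
from go import go
im,d=shot('scene','s19')
cv2.imwrite('pics/s19.png',np.clip(im.astype(float)*1.6,0,255).astype(np.uint8)[:,:,::-1])
P=cloud('scene',d);Z=P[...,2];ok=d>0
w=ok&(np.hypot(P[...,0]-.5408,P[...,1]-.3179)<.03)&(Z>.09)&(Z<.122);rect(P,w,'top')
for k,x,y,a,b in(('jar',.763,.045,.075,.1),('off',.7346,-.1093,.022,.04),('light',.5615,-.0709,.1,.118)):
    rect(P,ok&(np.hypot(P[...,0]-x,P[...,1]-y)<.06)&(Z>a)&(Z<b),k)
im,d=shot('top','t19');cv2.imwrite('pics/t19.png',np.clip(im.astype(float)*1.8,0,255).astype(np.uint8)[:,:,::-1])
P=cloud('top',d);Z=P[...,2];ok=d>0
for k,x,y,a,b in(('blk',.539,.316,.09,.11),('jar',.763,.045,.075,.1),('off',.7346,-.1093,.022,.04),('drv',.3989,.05,.008,.05),('light',.5615,-.0709,.1,.118)):
    rect(P,ok&(np.hypot(P[...,0]-x,P[...,1]-y)<(.09 if k=='drv' else .06))&(Z>a)&(Z<b),k)
go(.54,.317,.097,-10.5)
E
```

```text
[-5.2 -2.3 22.5]
[-6.3 -3.  21.1]
[-6.9 -3.8 21.8]
clock: 41.5
eef_pos: [0.5412, 0.3195, 0.1844]
tool_rot: [0.996, -0.091, 0.018, -0.005]
ft_force: [0.1, -0.1, 0.3]
grip_width: 0.0001
clock: 42.12
eef_pos: [0.4214, 0.341, 0.2403]
tool_rot: [0.996, -0.091, 0.018, -0.005]
ft_force: [1.1, -0.4, 0.5]
grip_width: 0.0002
top 326 c [541.1 317.8] size [36.4 26.4] ang 79.1 z 101.3
jar 638 c [765.4  47.9] size [53.3 51.1] ang 48.6 z 85.7
off 895 c [ 735.9 -107.2] size [104.3  45.7] ang 45.9 z 30.7
light 196 c [562.3 -75.1] size [38.1 26.5] ang 85.1 z 109.9
blk 269 c [539.3 315.5] size [36.8 23.8] ang 79.6 z 99.5
jar 580 c [763.1  44.9] size [51.7 51. ] ang 2.3 z 83.8
off 1021 c [ 734.6 -109. ] size [98.9 46.3] ang 45.4 z 28.9
drv 609 c [399.1  50.5] size [ 25.7 170.2] ang 48.5 z 21.2
light 260 c [559.6 -77.1] size [35.6 23.9] ang 89.2 z 108.5
shift cm [11.55  0.36 14.69] roll -0.0 | now [0.4219 0.3407 0.2399] hd -10.5 F [ 0.4  0.1 -0.6] w -0.0002 t 42.23 j [ 0.69  0.29  0.14  1.39 -0.02  2.44]
```

View pics/s19.png

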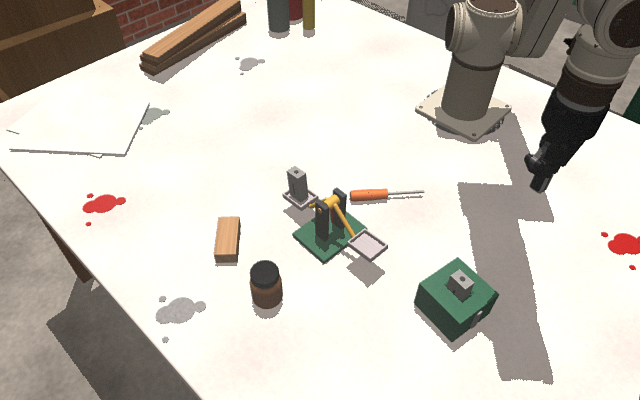

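View pics/t19.png

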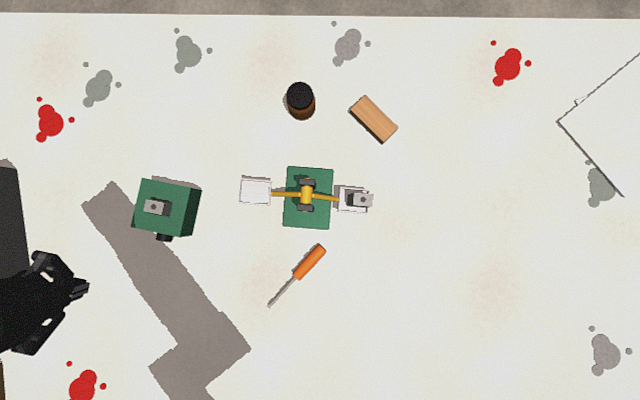

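Run:
```python
from workcell import *
print(get_obs()['joint_vel'].round(3)); print(ticket.job_done())
```

```text
[-0.006  0.006  0.001  0.     0.002  0.002]
the job is handed in; nothing more can be done
None
```

The job is done and handed in at about 42 s. The heavier block is upright in the jig pocket and bearing on the stop, and the lighter one is still standing in its tray. I have no verdict, only my own checks.

**What I did:**
- I stood the block that started nearer the robot in the right tray and the other in the left tray. When I let go, the beam stayed down on the left. The wrist readings while lifting agreed: about 4.6 N for the left block and 2.9 N for the right.
- The left block leaned with its tilted tray, so I stood it on the table to straighten it and gripped it again. I then put it into the pocket and let go.
- With the fingers closed, I pushed it down from the top. It met the stop at about 39 mm depth, and I leaned on it with 21–22.5 N, the highest reading. Then I backed off.

**Last checks:**
- **Heavy block:** its top stands about 30 mm proud of the jig and is centred in the pocket to within about 1 mm.
- **Lighter block:** it stands in the right tray, which is now the low side because the other tray is empty.
- **Bystanders:** the jar and the offcut are in place within measuring error in both cameras. The screwdriver was measured only in the top picture, and it had not moved either.
- **Robot:** it is clear of everything.

**What failed or disagreed:**
- My first grasp closed above the block without touching it. In the camera picture the fingertips were about 30 mm higher than the reported tool position implied, so I corrected for that afterwards.
- During the final push there was a sideways force of about 6–8 N and a tool tilt of about 2°. I read the 20 N at the wrist, so the force on the stop itself is inferred, roughly 16–26 N.
- The two cameras differ by about 2 mm.

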